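Check the balance with reference weights, using tongs

ROBOT

A 6-joint arm with a two-finger parallel gripper is mounted at the origin on the work surface. World frame = base frame: x ahead of the robot, y to its left, z up, the work surface at z = 0. Lengths are in m, angles in degrees, forces in N, time in s.
With the tool pointing down it reaches from about 0.35 to 0.95 m from the base axis. Payload 17.4 kg.
Tool frame: the origin (TCP) lies at the very end of the fingers, on their centre line; the grasp point (between the pads) lies 19 mm behind it (robot.hold_point_z is the distance from the TCP to the grasp point, in m); z points along the fingers, y is the line along which they close (so a half turn about z gives the same grasp; the last joint's range is limited). The gripper opens to 93 mm and grips with 3 to 60 N. Pads are 15 mm wide; open, the fingers measure 128 mm over their backs; the gripper's body (75 mm by 188 mm) begins 65 mm behind the grasp point.
Start: joints at [-72.754, 6.646, 82.598, -0, 90.757, -2.166], TCP at [0.224, -0.637, 0.193] pointing down, gripper open.
Joint ranges: [-162.19, 162.19], [-47.58, 125.68], [4.15, 143.07], [-65.23, 245.23], [0.69, 171.88], [-170.13, 170.13]. Speed limits (degrees/s): [108.29, 108.29, 127.2, 180, 180, 180].

INTERFACE

Orientations are given as [roll, pitch, yaw] about the fixed x, y, z axes, in that order (R = Rz(yaw) Ry(pitch) Rx(roll)).
In Python, from plant import robot gives the robot as it stands. The module is installed in compiled form; this text tells all that it offers.
- The arm moves only by the tool step_arm, never from a script. Its argument "plan" is a list of rows, each an object with "slide": the shift along the tool's x, y, z in m, a list of three; "rot": the turn, a rotation vector about the tool's x, y, z in degrees, a list of three; "claw": the finger opening in m, from 0 to 0.093. In form: [{"slide": [dx, dy, dz], "rot": [ax, ay, az], "claw": claw}, ...]. A call has exactly 5 rows; each row is the pose to reach, as a shift and turn from the pose commanded when the call began, along the tool's axes at that moment; what a row does not reach only later rows make up. A row lasts 1/12 s, in which the tool goes at most 41.7 mm and 7.16 degrees, less where a joint would pass 70% of its speed; a pose out of reach is approached as far as the arm can. A call with a gripper value outside its range is refused whole. The fingers move at their own pace and stop on an object; the grip force is fixed at half the most. Time passes only in rows, so rows that repeat a pose let the fingers close, or fill a call up. It gives the time, the measured TCP pose, the force, the opening and the grip force at its end, in the units of the state.
- robot.get_obs(): the state, without advancing time (a new reading comes with each control period).
- robot.capture(name): name is "side" or "top" or "wrist"; returns the picture (400x640x3 uint8, red, green, blue); there is no depth.
- robot.get_calibration(name): a dict with "fx", "fy", "cx", "cy" (pixels), "extrinsics" (4x4, takes a point from camera to world coordinates); the wrist camera has in their place "hand_eye" (4x4, takes a point from camera to tool coordinates, whose origin is the TCP and whose axes are the flange's). Camera axes: x right, y down, z forward; pixel columns grow to the right and rows downward; lengths in m; the calibration is good to about 2 mm. A picture is of the moment at which its call begins: read the wrist's pose just before it. get_calibration takes no time and is no camera call.
- robot.finish_job(): hands the job in; it is judged then, once.
Trained networks look in the newest picture that a camera, given by its name, has taken for a name from the list of things; names that differ only in an ending like _2 or _b are one class to them, and where a whole thing is asked for, a point or a joint stands for the part that bears it (a point fixed in the world has none). Each returns a list of dicts, best first, with "conf" (0 to 1); they miss things now and then, are a little off and sometimes report something else, mostly with a low value. They report only what shows in the picture. A call takes as long as a camera call. They do not tell look-alikes from the thing itself.
- robot.outline_of(target, camera): "pixels" (400x640 bool, what is visible of it) and "bbox" ([left, top, right, bottom] in pixels, round what is visible of it).
The state is a dict: "time": time; "joint_pos": joint angles; "qvel": joint speeds; "tau": joint torques, N m; "tcp_pos": TCP position; "ee_rot": TCP orientation; "force": force on the tool from outside, world axes, zero at the start; "moment": the same for the moment, N m; "opening": finger opening in m; "grasp_force": force on a finger pad.
Only numpy, scipy, OpenCV 4.12 (cv2) and the standard library are available. Lean on these libraries where they do the work, as an engineer would, in place of code of your own. Each camera call takes 0.05 s, during which the arm holds its last target. There are 200 camera calls.

TASK

Check the balance with the reference weights, which must be handled only with the tongs, never with the robot's fingers: take the tongs out of their stand and with them stand the tallest weight upright on the balance pan, then the shortest one upright beside it, wholly on the pan, setting each down gently without dropping it. Then put the tongs back upright in their stand and let go, and last press the balance's key fully down and let it come up again. Leave the two other weights and everything else on the bench where they are.

Things in the scene. Friction and masses are not known exactly. Their poses are not given: they have to be found in the camera images.
- tongs: H-shaped steel spring tongs, 116 mm tall, 90 g, standing tips down in the stand. Two parallel legs side by side along the tongs' y, joined by a cross-bar 56 mm up. Origin midway between the open tips at their lower ends, z up. Each foot is a flat tip 16 mm wide (x), 16 mm tall, 5 mm thick. Open: 40 mm clear between the tips, 50 mm over them. As they shut, the bar sticks out past the +y leg.
- tongs_grip (a point): Where to grip: midway between the legs' black paddles (22 mm wide in x, 76 to 116 mm above the tips), 96 mm above the tips. Grip along the tongs' y; the paddles are 56 mm apart over their outer faces when open. Squeezing brings the tips together by as much, parallel, against a 5 to 8 N spring; lightly squeezed (50 to 54 mm) the tongs hang open in the gripper.
- jaw (a joint): How far the tongs are squeezed: 0 m open (40 mm between tips), 0.032 fully shut (8 mm between tips).
- stand: White open-topped holder fixed on the bench for the tongs: pocket 28 mm (x) by 64 mm (y) inside, walls 5 mm, 50 mm high overall, on a 70 by 90 mm foot 4 mm thick. Origin at the centre of its underside, z up. Tongs stand in it with their y along the stand's y (either way round).
- stand_in (a point): Centre of the pocket's floor, 5 mm above the bench: the origin of the tongs lies here when they stand in the stand. Axes as the stand's.
- tray: Fixed flat wooden weight board, 90 mm (x) by 235 mm (y) by 12 mm high, no rim, with four dark spots in a row along y, 52 mm apart, each with a weight standing on it in random order. Origin at the centre of its underside.
- weight_200: The tallest of four like-shaped polished steel weights: upright cylinder 26 mm in diameter (straight up to 33 mm), then a neck and a knob 18 mm in diameter, 46 mm tall in all, 200 g. Origin at the centre of its foot, z up.
- weight_100: The second tallest (leave alone) of four like-shaped polished steel weights: upright cylinder 22 mm in diameter (straight up to 26 mm), then a neck and a knob 15 mm in diameter, 36 mm tall in all, 100 g. Origin at the centre of its foot, z up.
- weight_50: The third tallest (leave alone) of four like-shaped polished steel weights: upright cylinder 18 mm in diameter (straight up to 20 mm), then a neck and a knob 12 mm in diameter, 28 mm tall in all, 50 g. Origin at the centre of its foot, z up.
- weight_20: The shortest of four like-shaped polished steel weights: upright cylinder 14 mm in diameter (straight up to 15 mm), then a neck and a knob 10 mm in diameter, 21 mm tall in all, 22 g. Origin at the centre of its foot, z up.
- balance: White bench balance fixed on the bench, 234 mm (x) by 180 mm (y). Origin at the centre of its underside between front and back. Its low front part (x -117 to -40 mm, 36 mm high) carries the key; the rear part (x -40 to +100 mm, 60 mm high) carries the round pan. Front (display, key) faces -x of the balance.
- pan (a point): Centre of the top of the flat round steel pan, 130 mm in diameter, 72 mm above the bench, no rim; 30 mm to +x of the balance's origin. Axes as the balance's.
- key_top (a point): Centre of the top of the balance's only key, a black round push key 24 mm in diameter in a 40 mm grey ring on the low front part, about 58 mm above the bench. Pressed straight down 6 mm against a spring (5 N).
- key (a joint): Key travel: 0 m up, 0.006 fully down.
- jar_a: Small clear jar with a blue lid, 50 mm in diameter, 58 mm tall. Bystander, loose; origin at the centre of its underside.
- jar_b: Smaller clear jar with a blue lid, 44 mm in diameter, 52 mm tall. Bystander, loose; origin at the centre of its underside.
- reagent: White bottle with a blue cap, 54 mm in diameter, 125 mm tall. Bystander, loose; origin at the centre of its underside.
- beaker: Empty glass beaker, 56 mm in diameter, 60 mm tall. Bystander, loose; origin at the centre of its underside.
- dish: Closed clear flat dish, 60 mm in diameter, 14 mm tall. Bystander, loose; origin at the centre of its underside.
- pipette: White and grey pipette lying flat, about 215 mm long (along its x), 24 mm high. Bystander, loose; origin at the centre of its underside.
Mind the look-alikes: they are no part of the job. Leave any pink or yellow look-alike of the weight_200 alone. Several things have the shape of the tongs; the one meant has the colours described above.

How it is judged:
By the outcome, as a careful person would: the job done as asked, in the order asked, and still so for the second after the job is handed in, with the robot touching nothing.
It also fails if it takes over 64 s, if anything falls off the work surface, if the arm or the gripper's body presses on something with over 40 N, if the wrist force passes 120 N, or if a joint passes its speed limit or range.

## Working session

There is one attempt and no reset: what is moved stays moved. The work goes in short steps, Python scripts to look and compute and a tool call to move; the robot and the scene stay as the last step left them, time stands still between calls to the robot, and variables do not carry over. Pictures are saved under pics/ and viewed, at most 10 in all, crops included, and the job is handed in when it is done.

Besides the shell and the picture viewer there is one more tool, called after ">>>" as name(argument=value, ...) on one line, values as JSON. step_arm: Moves the arm, as the interface text tells. Its arguments: {"type":"object","properties":{"plan":{"type":"array","items":{"type":"object","properties":{"slide":{"type":"array","items":{"type":"number"}},"rot":{"type":"array","items":{"type":"number"}},"claw":{"type":"number"}}}}},"required":["plan"]}

```bash
mkdir -p pics; cat > h.py <<'E'
import numpy as np,cv2
from plant import robot
from scipy.spatial.transform import Rotation as R
def T(obs=None):
    o=obs or robot.get_obs();M=np.eye(4);M[:3,:3]=R.from_euler('xyz',o['ee_rot'],degrees=True).as_matrix();M[:3,3]=o['tcp_pos'];return M
def cam(n):
    c=robot.get_calibration(n)
    E=np.array(c['extrinsics']) if 'extrinsics' in c else T()@np.array(c['hand_eye'])
    return c,E
def ray(c,E,u,v,z):
    d=E[:3,:3]@np.array([(u-c['cx'])/c['fx'],(v-c['cy'])/c['fy'],1]);o=E[:3,3]
    return o+d*(z-o[2])/d[2]
def proj(c,E,p):
    q=np.linalg.inv(E)@np.append(p,1);return np.array([c['fx']*q[0]/q[2]+c['cx'],c['fy']*q[1]/q[2]+c['cy']])
def save(n,im): cv2.imwrite('pics/'+n+'.png',im[:,:,::-1])
E
python3 - <<'E'
from h import *
print(robot.get_obs())
for n in ['top','side']:
    im=robot.capture(n);save(n+'0',im);c,E=cam(n);print(n,c['fx'],c['cx'],c['cy'],E.round(3).tolist())
    for t in ['tongs','stand','tray','weight_200','weight_100','weight_50','weight_20','balance','pan','key']:
        try:
            for d in robot.outline_of(t,n)[:4]: 
                m=d['pixels'];ys,xs=np.nonzero(m);print(n,t,round(d['conf'],2),d['bbox'],xs.mean().round(1),ys.mean().round(1),len(xs))
        except Exception as e: print(t,e)
print(robot.get_calibration('wrist'))
E
```

```text
{'time': 0.0, 'joint_pos': array([-7.27534735e+01,  6.67578930e+00,  8.26340932e+01,  2.52909467e-03,
        9.07581734e+01, -2.16628008e+00]), 'qvel': array([ 0.0052486 ,  0.06833503,  0.00354077, -0.05685028, -0.02093246,
        0.05788311]), 'tau': array([-5.87348932e-04, -7.21257234e+01, -6.22607446e+01,  7.79807637e-02,
        2.39379751e-02, -7.38351196e-05]), 'tcp_pos': array([ 0.22428208, -0.63640397,  0.19180353]), 'ee_rot': array([-1.79932088e+02, -5.09959543e-03,  1.94128355e+01]), 'force': array([ 0.58790628, -0.48960487, -0.03155191]), 'moment': array([-0.06097154,  0.046181  , -0.0155421 ]), 'grasp_force': 0.0, 'opening': 0.09319448908331959}
top 476.9527999104257 330.6995247592147 194.6757270339576 [[0.026, -0.985, 0.17, 0.37], [-1.0, -0.027, -0.004, -0.044], [0.008, -0.17, -0.985, 1.248], [0.0, 0.0, 0.0, 1.0]]
top tongs 0.77 [365.0, 141.4, 385.2, 163.7] 373.1 152.2 234
top tongs 0.62 [214.7, 125.1, 248.8, 149.3] 232.8 138.8 235
top tongs 0.54 [288.2, 197.6, 311.8, 213.1] 302.4 206.4 147
top stand 0.78 [289.3, 197.9, 321.6, 221.9] 303.2 212.5 605
top tray 0.83 [357.
[... 2807 characters left out ...]

side balance 0.84 [217.4, 115.1, 317.7, 183.8] 270.3 149.4 4212
side balance 0.29 [290.4, 254.6, 383.4, 377.5] 333.6 316.2 5239
side pan 0.81 [219.2, 116.4, 320.7, 184.5] 270.3 149.6 4218
side key 0.4 [245.6, 157.2, 253.5, 162.0] 248.9 157.4 37
{'fx': 280.9934413227123, 'fy': 280.9934413227123, 'cx': 322.733862485681, 'cy': 199.08513528160336, 'hand_eye': array([[-5.70086245e-04, -9.66735120e-01, -2.55778973e-01,
         6.99607806e-02],
       [ 9.99999568e-01, -3.63167397e-04, -8.56205334e-04,
        -2.27919871e-06],
       [ 7.34833183e-04, -2.55779350e-01,  9.66734909e-01,
        -1.92582230e-01],
       [ 0.00000000e+00,  0.00000000e+00,  0.00000000e+00,
         1.00000000e+00]])}
```

```bash
python3 - <<'E'
import cv2
t=cv2.imread('pics/top0.png');cv2.imwrite('pics/top0c.png',cv2.resize(t[80:320,140:500],None,fx=2.2,fy=2.2,interpolation=cv2.INTER_CUBIC))
s=cv2.imread('pics/side0.png');cv2.imwrite('pics/side0c.png',cv2.resize(s[100:400,200:500],None,fx=2,fy=2,interpolation=cv2.INTER_CUBIC))
E
```

```text
(no output)
```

View pics/top0c.png

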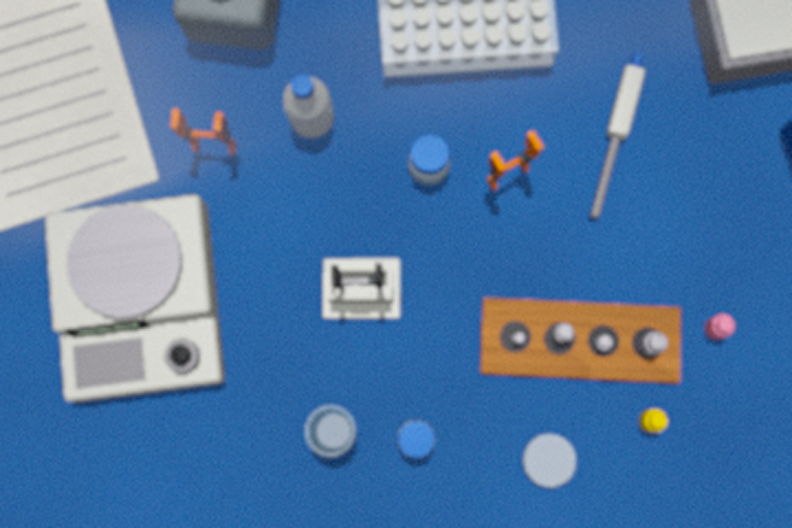

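View pics/side0c.png

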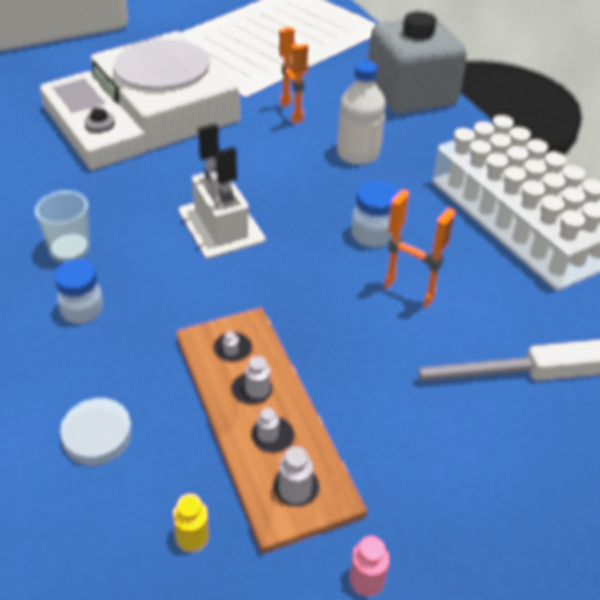

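```bash
python3 - <<'E'
from h import *
c,E=cam('top')
def w(u,v,z): return ray(c,E,u/2.2+140,v/2.2+80,z).round(4)
def rep(n,P,z):
    Q=np.array([w(*p,z) for p in P]);print(n,Q[:,:2].tolist(),'c',Q.mean(0).round(4));return Q
rep('tray',[(483,297),(682,306),(681,382),(481,373)],.012)
rep('stand',[(322,258),(401,257),(400,319),(322,319)],.004)
rep('bal',[(47,212),(203,197),(222,382),(67,400)],.04)
rep('pan',[(125,262)],.072);rep('key',[(181,354)],.058)
rep('padtops',[(337,275),(380,275)],.118)
for n,p,z in [('20',(517,338),.033),('100',(564,332),.048),('50',(604,340),.04),('200',(655,342),.058)]: rep(n,[p],z)
rep('obst: or1,or2,reag,jarA,pip',[(200,120),(517,150),(303,86),(430,147),(628,100)],.11)
rep('beaker,jarB,dish,yel,pink',[(330,430),(417,438),(550,460),(654,420),(721,326)],.05)
def fit(cn,t,z):
    c,E=cam(cn)
    robot.capture(cn)
    m=robot.outline_of(t,cn)[0]['pixels'].astype(np.uint8)
    k=max(cv2.findContours(m,0,2)[0],key=cv2.contourArea)[:,0]
    P=np.array([ray(c,E,u,v,z)[:2] for u,v in k]).astype(np.float32)
    print(cn,t,cv2.minAreaRect(P))
fit('top','tray',.012);fit('side','tray',.012);fit('top','stand',.004)
c,E=cam('side')
# side crop -> pixel/2+(200,100)
for n,p,z in [('20',(230,339),.033),('100',(256,364),.048),('50',(266,416),.04),('200',(294,456),.058),('key',(98,115),.058),('pan',(162,64),.072)]:print('side',n,ray(c,E,p[0]/2+200,p[1]/2+100,z).round(4))
E
```

```text
tray [[0.5323, -0.1255], [0.528, -0.362], [0.4382, -0.3594], [0.4424, -0.1246]] c [ 0.4852 -0.2429  0.012 ]
stand [[0.5752, 0.0682], [0.5791, -0.0266], [0.5043, -0.0276], [0.5017, 0.0651]] c [0.5401 0.0198 0.004 ]
bal [[0.615, 0.3894], [0.6382, 0.2079], [0.4226, 0.173], [0.3976, 0.3478]] c [0.5184 0.2795 0.04  ]
pan [[0.5532, 0.2848]] c [0.5532 0.2848 0.072 ]
key [[0.452, 0.2178]] c [0.452  0.2178 0.058 ]
padtops [[0.5382, 0.0408], [0.5395, -0.006]] c [0.5389 0.0174 0.118 ]
20 [[0.4827, -0.1643]] c [ 0.4827 -0.1643  0.033 ]
100 [[0.4897, -0.2167]] c [ 0.4897 -0.2167  0.048 ]
50 [[0.4825, -0.2641]] c [ 0.4825 -0.2641  0.04  ]
200 [[0.4801, -0.3188]] c [ 0.4801 -0.3188  0.058 ]
obst: or1,or2,reag,jarA,pip [[0.711, 0.2021], [0.6864, -0.1545], [0.7542, 0.0884], [0.6871, -0.0569], [0.7484, -0.2795]] c [ 0.7174 -0.0401  0.11  ]
beaker,jarB,dish,yel,pink [[0.3718, 0.0468], [0.3656, -0.0513], [0.3452, -0.2011], [0.3926, -0.3185], [0.5013, -0.3967]] c [ 0.3953 -0.1842  0.05  ]
top tray ((0.4857374429702759, -0.2407301515340805), (0.2365018129348755, 0.09218024462461472), 88.7377700805664)
side tray ((0.48272889852523804, -0.2473570853471756), (0.23984453082084656, 0.09342976659536362), 88.7179946899414)
top stand ((0.5413659811019897, 0.02167334407567978), (0.06637779623270035, 0.09212519973516464), 1.5657994747161865)
side 20 [ 0.4814 -0.1746  0.033 ]
side 100 [ 0.4882 -0.2224  0.048 ]
side 50 [ 0.4778 -0.2705  0.04  ]
side 200 [ 0.4787 -0.3246  0.058 ]
side key [0.45   0.2073 0.058 ]
side pan [0.5539 0.2742 0.072 ]
```

>>> step_arm(plan=[{"slide": [0.033,-0.025,-0.01],"rot": [0,0,5],"claw": 0.093},{"slide": [0.065,-0.05,-0.02],"rot": [0,0,10],"claw": 0.093},{"slide": [0.098,-0.075,-0.03],"rot": [0,0,15],"claw": 0.093},{"slide": [0.13,-0.1,-0.04],"rot": [0,0,20.4],"claw": 0.093},{"slide": [0.163,-0.125,-0.05],"rot": [0,0,20.4],"claw": 0.093}])

```text
time: 1.82
tcp_pos: [0.3354, -0.4654, 0.2424]
ee_rot: [180.0, -0.0, -1.4]
force: [0.3, -0.8, -0.3]
opening: 0.0933
grasp_force: 0.0
```

>>> step_arm(plan=[{"slide": [0.144,-0.219,-0.058],"rot": [0,0,0],"claw": 0.093},{"slide": [0.144,-0.219,-0.058],"rot": [0,0,0],"claw": 0.093},{"slide": [0.144,-0.219,-0.058],"rot": [0,0,0],"claw": 0.093},{"slide": [0.144,-0.219,-0.058],"rot": [0,0,0],"claw": 0.093},{"slide": [0.144,-0.219,-0.058],"rot": [0,0,0],"claw": 0.093}])

```text
time: 2.23
tcp_pos: [0.4501, -0.2972, 0.2876]
ee_rot: [180.0, -0.0, -1.0]
force: [-0.3, -1.1, 0.0]
opening: 0.093
grasp_force: 0.0
```

>>> step_arm(plan=[{"slide": [0.032,-0.048,-0.013],"rot": [0,0,0],"claw": 0.093},{"slide": [0.032,-0.048,-0.013],"rot": [0,0,0],"claw": 0.093},{"slide": [0.032,-0.048,-0.013],"rot": [0,0,0],"claw": 0.093},{"slide": [0.032,-0.048,-0.013],"rot": [0,0,0],"claw": 0.093},{"slide": [0.032,-0.048,-0.013],"rot": [0,0,0],"claw": 0.093}])

```text
time: 2.65
tcp_pos: [0.4821, -0.252, 0.2996]
ee_rot: [180.0, 0.0, -1.0]
force: [-0.2, -0.1, -0.5]
opening: 0.093
grasp_force: 0.0
```

```bash
python3 - <<'E'
from h import *
c,E=cam('wrist');o=robot.get_obs();print(o['tcp_pos'].round(4),o['ee_rot'].round(2),o['time'])
im=robot.capture('wrist');save('w1',im);np.save('E1.npy',E)
for t,z in [('tray',.012),('weight_200',.03),('stand',.004)]:
    for d in robot.outline_of(t,'wrist')[:6]:
        m=d['pixels'].astype(np.uint8);k=max(cv2.findContours(m,0,2)[0],key=cv2.contourArea)[:,0]
        P=np.array([ray(c,E,u,v,z)[:2] for u,v in k]).astype(np.float32)
        print(t,round(d['conf'],2),np.round(d['bbox'],0),np.round(cv2.minAreaRect(P)[0],4),np.round(cv2.minAreaRect(P)[1],4),cv2.minAreaRect(P)[2])
E
```

```text
[ 0.4821 -0.252   0.2996] [ 1.8e+02  2.0e-02 -9.9e-01] 2.65
tray 0.6 [251. 142. 388. 194.] [ 0.4825 -0.2426] [0.2342 0.0895] 88.97809600830078
weight_200 0.72 [403. 147. 426. 166.] [ 0.5025 -0.401 ] [0.0346 0.026 ] 65.66354370117188
weight_200 0.7 [358. 209. 375. 232.] [ 0.3925 -0.323 ] [0.0353 0.0256] 27.022825241088867
weight_200 0.56 [297. 162. 311. 176.] [ 0.4878 -0.219 ] [0.0185 0.0224] 43.63021469116211
weight_200 0.43 [329. 166. 338. 175.] [ 0.4782 -0.2663] [0.0149 0.015 ] 89.19849395751953
stand 0.93 [123. 110. 192. 157.] [0.5385 0.0303] [0.0714 0.1167] 1.6737961769104004
```

View pics/w1.png

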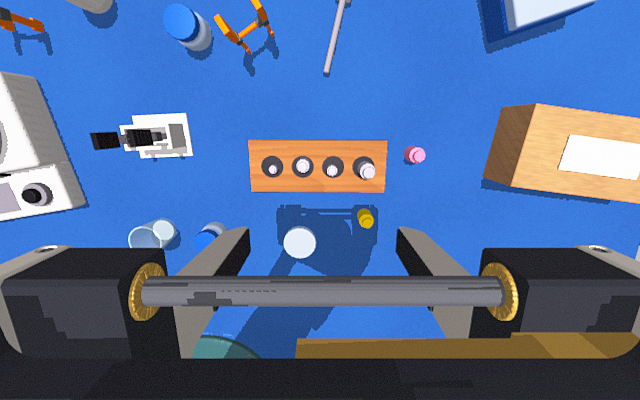

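>>> step_arm(plan=[{"slide": [0.053,-0.275,0.05],"rot": [0,0,0],"claw": 0.093},{"slide": [0.053,-0.275,0.05],"rot": [0,0,0],"claw": 0.093},{"slide": [0.053,-0.275,0.05],"rot": [0,0,0],"claw": 0.093},{"slide": [0.053,-0.275,0.05],"rot": [0,0,0],"claw": 0.093},{"slide": [0.053,-0.275,0.05],"rot": [0,0,0],"claw": 0.093}])

```text
time: 3.27
tcp_pos: [0.5244, -0.0498, 0.263]
ee_rot: [180.0, -0.0, -1.1]
force: [1.6, -0.4, 0.1]
opening: 0.0932
grasp_force: 0.0
```

>>> step_arm(plan=[{"slide": [0.014,-0.071,0.013],"rot": [0,0,-2.8],"claw": 0.093},{"slide": [0.014,-0.071,0.013],"rot": [0,0,-2.8],"claw": 0.093},{"slide": [0.014,-0.071,0.013],"rot": [0,0,-2.8],"claw": 0.093},{"slide": [0.014,-0.071,0.013],"rot": [0,0,-2.8],"claw": 0.093},{"slide": [0.014,-0.071,0.013],"rot": [0,0,-2.8],"claw": 0.093}])

```text
time: 3.68
tcp_pos: [0.5398, 0.019, 0.2503]
ee_rot: [180.0, 0.0, 1.8]
force: [-0.1, 0.2, 0.6]
opening: 0.0932
grasp_force: 0.0
```

```bash
python3 - <<'E'
from h import *
c,E=cam('wrist');o=robot.get_obs();print(o['tcp_pos'].round(4),o['ee_rot'].round(2),o['time'])
im=robot.capture('wrist');save('w2',im);np.save('E2.npy',E)
for t,z in [('stand',.004),('pan',.072)]:
    for d in robot.outline_of(t,'wrist')[:2]:
        m=d['pixels'].astype(np.uint8);k=max(cv2.findContours(m,0,2)[0],key=cv2.contourArea)[:,0]
        P=np.array([ray(c,E,u,v,z)[:2] for u,v in k]).astype(np.float32)
        print(t,round(d['conf'],2),np.round(d['bbox'],0),np.round(cv2.minAreaRect(P)[0],4),np.round(cv2.minAreaRect(P)[1],4),cv2.minAreaRect(P)[2])
E
```

```text
[0.5398 0.019  0.2503] [1.7999e+02 1.0000e-02 1.7800e+00] 3.6833
stand 0.96 [294. 144. 354. 196.] [0.5389 0.02  ] [0.0688 0.0908] 2.8726911544799805
pan 0.83 [ 48. 100. 223. 252.] [0.5249 0.2615] [0.1987 0.193 ] 8.858136177062988
```

View pics/w2.png

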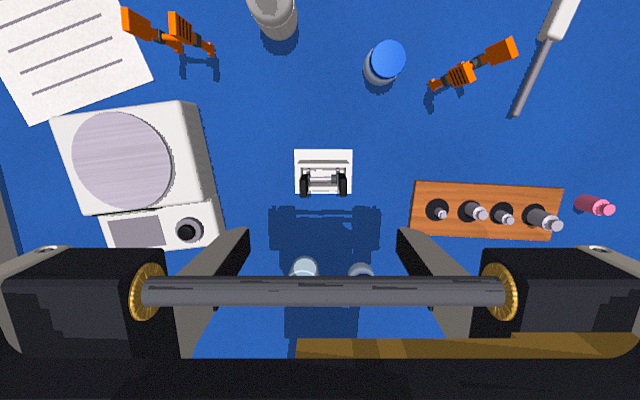

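```bash
python3 - <<'E'
from h import *
im=cv2.imread('pics/w2.png');E=np.load('E2.npy');c=robot.get_calibration('wrist')
a=cv2.resize(im[135:205,280:370],None,fx=6,fy=6,interpolation=cv2.INTER_CUBIC)
b=cv2.resize(im[90:260,40:240],None,fx=2.4,fy=2.4,interpolation=cv2.INTER_CUBIC)
# predicted paddle top corners for tongs at stand centre
th=np.radians(2);Rz=np.array([[np.cos(th),-np.sin(th)],[np.sin(th),np.cos(th)]])
for s in (1,-1):
  for x in (-.011,.011):
    for y in (.028,):
      p=Rz@[x,s*y]+[.539,.020];q=proj(c,E,[*p,.121]);cv2.circle(a,tuple(int(t) for t in (q-[280,135])*6),3,(0,0,255),-1)
for x,y in [(-.019,-.037),(-.019,.037),(.019,-.037),(.019,.037)]:
  p=Rz@[x,y]+[.539,.020];q=proj(c,E,[*p,.05]);cv2.circle(a,tuple(int(t) for t in (q-[280,135])*6),3,(0,255,0),-1)
h=max(a.shape[0],b.shape[0]);o=np.zeros((h,a.shape[1]+b.shape[1],3),np.uint8)
o[:a.shape[0],:a.shape[1]]=a;o[:b.shape[0],a.shape[1]:]=b
o=o[:600];print(o.shape)
o=cv2.resize(o,None,fx=.78,fy=.78,interpolation=cv2.INTER_AREA);print(o.shape)
cv2.imwrite('pics/w2c.png',o)
m=robot.outline_of('tongs','wrist')
for d in m[:3]:
  print(d['conf'],d['bbox'])
# pan ellipse: grayish pixels fit
E
```

```text
(420, 1020, 3)
(328, 796, 3)
0.87 [300.6, 171.7, 348.6, 198.8]
0.73 [45.7, 98.3, 225.1, 256.3]
0.65 [528.1, 205.3, 563.5, 234.1]
```

View pics/w2c.png

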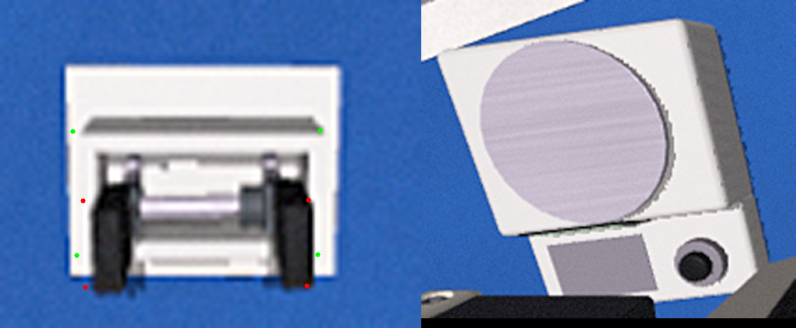

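>>> step_arm(plan=[{"slide": [-0.001,0,0.04],"rot": [0,0,0],"claw": 0.093},{"slide": [-0.001,0,0.08],"rot": [0,0,0],"claw": 0.093},{"slide": [-0.001,0,0.12],"rot": [0,0,0],"claw": 0.093},{"slide": [-0.001,0,0.15],"rot": [0,0,0],"claw": 0.093},{"slide": [-0.001,0,0.168],"rot": [0,0,0],"claw": 0.085}])

```text
time: 4.3
tcp_pos: [0.5373, 0.0189, 0.0785]
ee_rot: [-180.0, 0.2, 1.7]
force: [-0.1, 0.8, 0.2]
opening: 0.0896
grasp_force: 0.0
```

>>> step_arm(plan=[{"slide": [0,0,0],"rot": [0,0,0],"claw": 0.052},{"slide": [0,0,0],"rot": [0,0,0],"claw": 0.052},{"slide": [0,0,0],"rot": [0,0,0],"claw": 0.052},{"slide": [0,0,0],"rot": [0,0,0],"claw": 0.052},{"slide": [0,0,0],"rot": [0,0,0],"claw": 0.052}])

```text
time: 4.72
tcp_pos: [0.5396, 0.0196, 0.0839]
ee_rot: [180.0, -0.1, 1.8]
force: [-0.0, -0.3, 0.1]
opening: 0.0576
grasp_force: 0.5
```

```bash
python3 - <<'E'
from h import *
E=np.load('E2.npy');c=robot.get_calibration('wrist')
print('pan',ray(c,E,121.7,160.5,.072).round(4),'key',ray(c,E,186.4,231,.058).round(4))
o=robot.get_obs();print(o['tcp_pos'].round(4),o['ee_rot'].round(2),o['opening'],o['grasp_force'],o['force'].round(1),o['time'])
# balance-corner top rear: pane (441,57),(685,20),(730,208)
for p,z in [((441,57),.06),((685,20),.06),((728,209),.06),((750,282),.036)]:print(ray(c,E,40+(p[0]-421)/1.872,90+p[1]/1.872,z).round(4))
E
```

```text
pan [0.556  0.2847 0.072 ] key [0.4535 0.2158 0.058 ]
[0.5396 0.0196 0.0839] [ 1.7999e+02 -1.3000e-01  1.8000e+00] 0.057635857619478995 0.47929292544722557 [-0.  -0.3  0.1] 4.7167
[0.6042 0.3785 0.06  ]
[0.6341 0.2049 0.06  ]
[0.4995 0.1858 0.06  ]
[0.4299 0.1827 0.036 ]
```

>>> step_arm(plan=[{"slide": [0,0,0],"rot": [0,0,0],"claw": 0.052},{"slide": [0,0,0],"rot": [0,0,0],"claw": 0.052},{"slide": [0,0,0],"rot": [0,0,0],"claw": 0.052},{"slide": [0,0,0],"rot": [0,0,0],"claw": 0.052},{"slide": [0,0,0],"rot": [0,0,0],"claw": 0.052}])

```text
time: 5.13
tcp_pos: [0.5395, 0.0199, 0.0835]
ee_rot: [-180.0, -0.1, 1.8]
force: [0.0, 1.3, 5.7]
opening: 0.0522
grasp_force: 7.3
```

>>> step_arm(plan=[{"slide": [0,0,-0.015],"rot": [0,0,0],"claw": 0.052},{"slide": [0,0,-0.035],"rot": [0,0,0],"claw": 0.052},{"slide": [0,0,-0.06],"rot": [0,0,0],"claw": 0.052},{"slide": [0,0,-0.085],"rot": [0,0,0],"claw": 0.052},{"slide": [0,0,-0.1],"rot": [0,0,0],"claw": 0.052}])

```text
time: 5.55
tcp_pos: [0.5394, 0.0198, 0.1851]
ee_rot: [180.0, -0.1, 1.8]
force: [-0.2, 0.4, -0.7]
opening: 0.0525
grasp_force: 5.4
```

>>> step_arm(plan=[{"slide": [-0.005,0.025,0],"rot": [0,0,0],"claw": 0.052},{"slide": [-0.012,0.06,0],"rot": [0,0,0],"claw": 0.052},{"slide": [-0.02,0.1,0],"rot": [0,0,0],"claw": 0.052},{"slide": [-0.028,0.14,0],"rot": [0,0,0],"claw": 0.052},{"slide": [-0.036,0.18,0],"rot": [0,0,0],"claw": 0.052}])

```text
time: 5.97
tcp_pos: [0.5079, -0.1628, 0.1822]
ee_rot: [180.0, -0.0, 1.9]
force: [1.0, -0.9, -1.0]
opening: 0.0521
grasp_force: 5.4
```

>>> step_arm(plan=[{"slide": [-0.008,0.04,0],"rot": [0,0,1],"claw": 0.052},{"slide": [-0.016,0.08,0],"rot": [0,0,2],"claw": 0.052},{"slide": [-0.023,0.115,0],"rot": [0,0,2.8],"claw": 0.052},{"slide": [-0.029,0.145,0],"rot": [0,0,2.8],"claw": 0.052},{"slide": [-0.032,0.159,0],"rot": [0,0,2.8],"claw": 0.052}])

```text
time: 6.38
tcp_pos: [0.4805, -0.3243, 0.1817]
ee_rot: [180.0, 0.0, -1.1]
force: [0.0, 0.2, -1.7]
opening: 0.0523
grasp_force: 5.4
```

>>> step_arm(plan=[{"slide": [0,0,0],"rot": [0,0,0],"claw": 0.052},{"slide": [0,0,0],"rot": [0,0,0],"claw": 0.052},{"slide": [0,0,0],"rot": [0,0,0],"claw": 0.052},{"slide": [0,0,0],"rot": [0,0,0],"claw": 0.052},{"slide": [0,0,0],"rot": [0,0,0],"claw": 0.052}])

```text
time: 6.8
tcp_pos: [0.482, -0.3201, 0.1824]
ee_rot: [180.0, -0.0, -0.9]
force: [0.1, 0.7, -0.3]
opening: 0.0526
grasp_force: 5.4
```

```bash
python3 - <<'E'
from h import *
c,E=cam('wrist');o=robot.get_obs();print(o['tcp_pos'].round(4),o['ee_rot'].round(2),o['time'],o['opening'],o['grasp_force'])
im=robot.capture('wrist');save('w3',im);np.save('E3.npy',E)
s=robot.capture('side');save('s3',s)
a=cv2.resize(im[100:250,230:400],None,fx=2.6,fy=2.6,interpolation=cv2.INTER_CUBIC)
b=cv2.resize(s[210:400,230:410],None,fx=1.9,fy=1.9,interpolation=cv2.INTER_CUBIC)
M=np.zeros((max(a.shape[0],b.shape[0]),a.shape[1]+b.shape[1],3),np.uint8);M[:a.shape[0],:a.shape[1]]=a;M[:b.shape[0],a.shape[1]:]=b
print(M.shape);save('c3',M)
E
```

```text
[ 0.482  -0.3201  0.1824] [ 1.8e+02 -2.0e-02 -9.0e-01] 6.8 0.05256797180559456 5.364702343940735
(390, 784, 3)
```

View pics/c3.png

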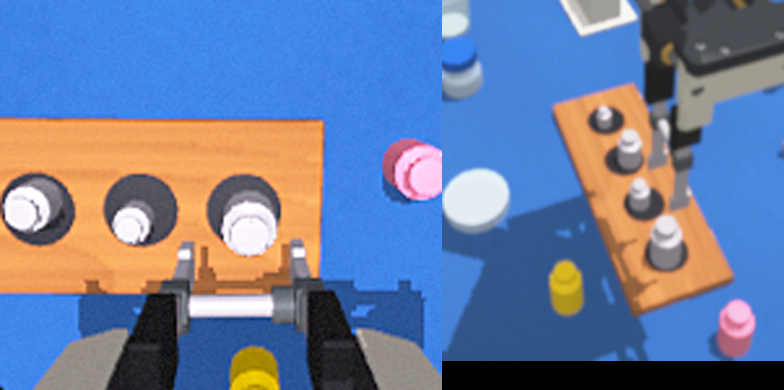

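```bash
cat >> h.py <<'E'
G={'200':[(13,0),(13,33),(9,40),(9,46)],'20':[(7,0),(7,15),(5,18),(5,21)],'50':[(9,0),(9,20),(6,24),(6,28)]}
def model(c,E,k,x,y,z0,sh=(400,640)):
    m=np.zeros(sh,np.uint8);P=[]
    a=np.linspace(0,2*np.pi,24)
    for r,h in G[k]: P+=[proj(c,E,[x+r/1e3*np.cos(t),y+r/1e3*np.sin(t),z0+h/1e3])*8 for t in a]
    cv2.fillConvexPoly(m,cv2.convexHull(np.array(P,np.float32).round().astype(np.int32)),1,shift=3);return m
def fitw(im,c,E,k,x0,y0,z0,rng=.012,step=.001):
    hsv=cv2.cvtColor(im,cv2.COLOR_RGB2HSV);b=((hsv[...,2]>125)&(hsv[...,1]<60)).astype(np.uint8)
    best=(-1,)
    for dx in np.arange(-rng,rng+1e-6,step):
        for dy in np.arange(-rng,rng+1e-6,step):
            m=model(c,E,k,x0+dx,y0+dy,z0);d=cv2.dilate(m,np.ones((7,7)))
            s=(b&m).sum()/max(1,(m|(b&d)).sum())
            if s>best[0]:best=(s,x0+dx,y0+dy)
    return np.round(best,4)
E
python3 - <<'E'
from h import *
E=np.load('E3.npy');c=robot.get_calibration('wrist');im=cv2.imread('pics/w3.png')[:,:,::-1].copy()
print('200',fitw(im,c,E,'200',.482,-.321,.012));print('50',fitw(im,c,E,'50',.483,-.269,.012));print('20',fitw(im,c,E,'20',.4845,-.165,.012))
for u,v in [(244,211),(141,211),(39,210)]:print('spot',ray(c,E,230+u/2.6,100+v/2.6,.012).round(4))
print('tray right corners',[ray(c,E,230+u/2.6,100+v/2.6,.012).round(4) for u,v in [(322,121)]])
Tt=T()
for x in(.008,-.008):
  for y in (.0175,.0225):
    p=Tt@np.array([x,y,.0785,1]);print('tip',((proj(c,E,p[:3])-[230,100])*2.6).round(0))
E2=np.load('E2.npy');i2=cv2.imread('pics/w2.png')[:,:,::-1].copy();E1=np.load('E1.npy');i1=cv2.imread('pics/w1.png')[:,:,::-1].copy()
for n,i,e in [('w1',i1,E1),('w2',i2,E2)]: print(n,fitw(i,c,e,'200',.482,-.321,.012),fitw(i,c,e,'20',.4845,-.165,.012))
E
```

```text
200 [ 0.8784  0.479  -0.323 ]
50 [ 0.8362  0.478  -0.266 ]
20 [ 0.7029  0.4815 -0.168 ]
spot [ 0.4803 -0.3215  0.012 ]
spot [ 0.4811 -0.2695  0.012 ]
spot [ 0.4825 -0.2179  0.012 ]
tray right corners [array([ 0.5245, -0.3604,  0.012 ])]
tip [288. 233.]
tip [301. 233.]
tip [287. 273.]
tip [300. 273.]
w1 [ 0.7766  0.478  -0.323 ] [ 0.7349  0.4805 -0.167 ]
w2 [ 0.3766  0.479  -0.322 ] [ 0.4959  0.4815 -0.168 ]
```

>>> step_arm(plan=[{"slide": [-0.001,0.0024,0.015],"rot": [0,0,0],"claw": 0.053},{"slide": [-0.001,0.0024,0.035],"rot": [0,0,0],"claw": 0.053},{"slide": [-0.001,0.0024,0.055],"rot": [0,0,0],"claw": 0.053},{"slide": [-0.001,0.0024,0.075],"rot": [0,0,0],"claw": 0.053},{"slide": [-0.001,0.0024,0.085],"rot": [0,0,0],"claw": 0.053}])

```text
time: 7.32
tcp_pos: [0.4796, -0.3228, 0.0936]
ee_rot: [-179.9, 0.1, -1.0]
force: [0.2, 0.3, -0.8]
opening: 0.0534
grasp_force: 5.3
```

>>> step_arm(plan=[{"slide": [0,0,0],"rot": [0,0,0],"claw": 0.053},{"slide": [0,0,0],"rot": [0,0,0],"claw": 0.05},{"slide": [0,0,0],"rot": [0,0,0],"claw": 0.048},{"slide": [0,0,0],"rot": [0,0,0],"claw": 0.046},{"slide": [0,0,0],"rot": [0,0,0],"claw": 0.045}])

```text
time: 7.73
tcp_pos: [0.481, -0.3239, 0.0983]
ee_rot: [179.9, -0.1, -1.0]
force: [-0.0, 0.2, -0.7]
opening: 0.0458
grasp_force: 6.0
```

```bash
python3 - <<'E'
from h import *
c,E=cam('wrist');o=robot.get_obs();print(o['tcp_pos'].round(4),o['ee_rot'].round(2),o['time'],o['opening'],o['grasp_force'],o['force'].round(1))
im=robot.capture('wrist');save('w4',im);np.save('E4.npy',E)
a=cv2.resize(im[100:230,220:430],None,fx=3,fy=3,interpolation=cv2.INTER_CUBIC);save('c4',a)
E
```

```text
[ 0.481  -0.3239  0.0983] [ 1.7995e+02 -7.0000e-02 -9.9000e-01] 7.7333 0.04581324073288986 6.031609699130058 [-0.   0.2 -0.7]
```

View pics/c4.png

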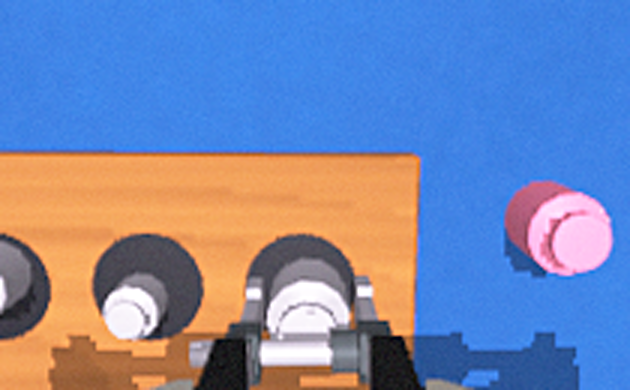

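```bash
python3 - <<'E'
from h import *
E=np.load('E4.npy');c=robot.get_calibration('wrist')
Tt=T();f=lambda p:((proj(c,E,p)-[220,100])*3).round(0)
for x in(.008,-.008):
  for d in (.0785,.0625):
    p=Tt@np.array([x,.0175,d,1]);print('tip',x,d,p[2].round(4),f(p[:3]))
for wx in (.478,.480,.482):
  print(wx,[f([wx+.013,-.323,z]) for z in (.012,.045)],f([wx-.009,-.323,.058]),f([wx+.009,-.323,.058]))
E
```

```text
tip 0.008 0.0785 0.0196 [361. 269.]
tip 0.008 0.0625 0.0356 [364. 280.]
tip -0.008 0.0785 0.0196 [360. 315.]
tip -0.008 0.0625 0.0356 [363. 329.]
0.478 [array([305., 258.]), array([304., 281.])] [306. 365.] [304. 305.]
0.48 [array([305., 252.]), array([304., 274.])] [305. 358.] [304. 298.]
0.482 [array([305., 246.]), array([304., 268.])] [305. 352.] [304. 292.]
```

>>> step_arm(plan=[{"slide": [-0.001,0,0],"rot": [0,0,0],"claw": 0.044},{"slide": [-0.001,0,0],"rot": [0,0,0],"claw": 0.042},{"slide": [-0.001,0,0],"rot": [0,0,0],"claw": 0.04},{"slide": [-0.001,0,0],"rot": [0,0,0],"claw": 0.038},{"slide": [-0.001,0,0],"rot": [0,0,0],"claw": 0.036}])

```text
time: 8.2
tcp_pos: [0.4797, -0.3236, 0.0975]
ee_rot: [180.0, -0.0, -1.0]
force: [0.1, 0.4, 2.0]
opening: 0.0407
grasp_force: 29.9
```

>>> step_arm(plan=[{"slide": [0,0,0],"rot": [0,0,0],"claw": 0.036},{"slide": [0,0,0],"rot": [0,0,0],"claw": 0.036},{"slide": [0,0,0],"rot": [0,0,0],"claw": 0.036},{"slide": [0,0,0],"rot": [0,0,0],"claw": 0.036},{"slide": [0,0,0],"rot": [0,0,0],"claw": 0.036}])

```text
time: 8.62
tcp_pos: [0.4796, -0.3236, 0.0974]
ee_rot: [180.0, -0.0, -1.0]
force: [0.0, 0.7, 4.1]
opening: 0.0403
grasp_force: 29.9
```

>>> step_arm(plan=[{"slide": [0,0,-0.003],"rot": [0,0,0],"claw": 0.036},{"slide": [0,0,-0.006],"rot": [0,0,0],"claw": 0.036},{"slide": [0,0,-0.009],"rot": [0,0,0],"claw": 0.036},{"slide": [0,0,-0.012],"rot": [0,0,0],"claw": 0.036},{"slide": [0,0,-0.015],"rot": [0,0,0],"claw": 0.036}])

```text
time: 9.03
tcp_pos: [0.4795, -0.3235, 0.1124]
ee_rot: [-180.0, 0.0, -1.0]
force: [0.4, -0.1, -3.5]
opening: 0.0404
grasp_force: 29.9
```

```bash
python3 - <<'E'
from h import *
c,E=cam('wrist');o=robot.get_obs();print(o['tcp_pos'].round(4),o['ee_rot'].round(2),o['time'],o['opening'],o['grasp_force'],o['force'].round(1))
im=robot.capture('wrist');a=cv2.resize(im[100:230,220:430],None,fx=2,fy=2,interpolation=cv2.INTER_CUBIC)
s=robot.capture('side');b=cv2.resize(s[250:390,260:400],None,fx=1.8,fy=1.8,interpolation=cv2.INTER_CUBIC)[:260]
M=np.zeros((260,a.shape[1]+b.shape[1],3),np.uint8);M[:,:a.shape[1]]=a;M[:b.shape[0],a.shape[1]:]=b;save('c5',M)
E
```

```text
[ 0.4795 -0.3235  0.1124] [-1.7999e+02  1.0000e-02 -9.9000e-01] 9.0333 0.04040976226256032 29.918662905693054 [ 0.4 -0.1 -3.5]
```

View pics/c5.png

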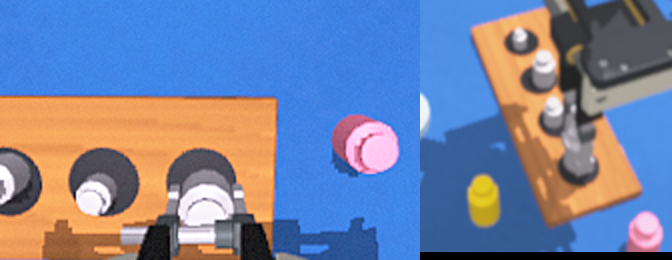

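>>> step_arm(plan=[{"slide": [0,0,-0.015],"rot": [0,0,0],"claw": 0.036},{"slide": [0,0,-0.04],"rot": [0,0,0],"claw": 0.036},{"slide": [0,0,-0.07],"rot": [0,0,0],"claw": 0.036},{"slide": [0,0,-0.1],"rot": [0,0,0],"claw": 0.036},{"slide": [0,0,-0.118],"rot": [0,0,0],"claw": 0.036}])

```text
time: 9.55
tcp_pos: [0.4799, -0.3238, 0.2336]
ee_rot: [179.9, -0.1, -1.0]
force: [0.1, -0.1, -2.4]
opening: 0.0404
grasp_force: 29.9
```

>>> step_arm(plan=[{"slide": [0.002,-0.012,0],"rot": [0,0,0],"claw": 0.036},{"slide": [0.0045,-0.032,0],"rot": [0,0,0],"claw": 0.036},{"slide": [0.0085,-0.06,0],"rot": [0,0,0],"claw": 0.036},{"slide": [0.013,-0.092,0],"rot": [0,0,0],"claw": 0.036},{"slide": [0.0175,-0.126,0],"rot": [0,0,0],"claw": 0.036}])

```text
time: 9.97
tcp_pos: [0.4988, -0.1963, 0.2286]
ee_rot: [-180.0, 0.1, -1.0]
force: [1.0, 0.2, -2.9]
opening: 0.0405
grasp_force: 29.9
```

>>> step_arm(plan=[{"slide": [0.005,-0.036,0],"rot": [0,0,0],"claw": 0.036},{"slide": [0.01,-0.072,0],"rot": [0,0,0],"claw": 0.036},{"slide": [0.015,-0.108,0],"rot": [0,0,0],"claw": 0.036},{"slide": [0.02,-0.144,0],"rot": [0,0,0],"claw": 0.036},{"slide": [0.025,-0.18,0],"rot": [0,0,0],"claw": 0.036}])

```text
time: 10.38
tcp_pos: [0.5267, -0.016, 0.2289]
ee_rot: [-180.0, 0.1, -1.0]
force: [1.2, -0.1, -3.0]
opening: 0.0405
grasp_force: 29.9
```

>>> step_arm(plan=[{"slide": [0.005,-0.036,0],"rot": [0,0,0],"claw": 0.036},{"slide": [0.01,-0.072,0],"rot": [0,0,0],"claw": 0.036},{"slide": [0.015,-0.108,0],"rot": [0,0,0],"claw": 0.036},{"slide": [0.02,-0.144,0],"rot": [0,0,0],"claw": 0.036},{"slide": [0.025,-0.18,0],"rot": [0,0,0],"claw": 0.036}])

```text
time: 10.8
tcp_pos: [0.5547, 0.1636, 0.2288]
ee_rot: [180.0, 0.1, -1.0]
force: [0.8, -0.5, -3.2]
opening: 0.0405
grasp_force: 29.9
```

>>> step_arm(plan=[{"slide": [0.005,-0.034,0],"rot": [0,0,0],"claw": 0.036},{"slide": [0.009,-0.064,0],"rot": [0,0,0],"claw": 0.036},{"slide": [0.013,-0.09,0],"rot": [0,0,0],"claw": 0.036},{"slide": [0.016,-0.111,0],"rot": [0,0,0],"claw": 0.036},{"slide": [0.0175,-0.124,0],"rot": [0,0,0],"claw": 0.036}])

```text
time: 11.22
tcp_pos: [0.5743, 0.2873, 0.2283]
ee_rot: [180.0, 0.1, -0.9]
force: [-0.3, -0.4, -2.9]
opening: 0.0401
grasp_force: 29.9
```

>>> step_arm(plan=[{"slide": [0,0,0],"rot": [0,0,0],"claw": 0.036},{"slide": [0,0,0],"rot": [0,0,0],"claw": 0.036},{"slide": [0,0,0],"rot": [0,0,0],"claw": 0.036},{"slide": [0,0,0],"rot": [0,0,0],"claw": 0.036},{"slide": [0,0,0],"rot": [0,0,0],"claw": 0.036}])

```text
time: 11.63
tcp_pos: [0.5751, 0.284, 0.2304]
ee_rot: [-180.0, -0.0, -1.0]
force: [-0.5, 0.4, -3.6]
opening: 0.0403
grasp_force: 29.9
```

```bash
python3 - <<'E'
from h import *
c,E=cam('wrist');o=robot.get_obs();print(o['tcp_pos'].round(4),o['ee_rot'].round(2),o['time'],o['opening'],o['grasp_force'],o['force'].round(1),o['joint_pos'].round(0))
im=robot.capture('wrist');a=cv2.resize(im[80:260,180:460],None,fx=2.5,fy=2.5,interpolation=cv2.INTER_CUBIC)
for r,ctr,z,col in [(.065,(.555,.2845),.072,(255,0,0)),(.012,(.4525,.2165),.058,(0,255,0))]:
  for t in np.linspace(0,6.28,40):
    q=(proj(c,E,[ctr[0]+r*np.cos(t),ctr[1]+r*np.sin(t),z])-[180,80])*2.5;cv2.circle(a,tuple(int(v) for v in q),2,col,-1)
save('c6',a);save('w6',im);np.save('E6.npy',E)
E
```

```text
[0.5751 0.284  0.2304] [-1.80e+02 -2.00e-02 -1.05e+00] 11.6333 0.04033697493921066 29.918692409992218 [-0.5  0.4 -3.6] [ 24.   2.  84.  -0.  94. 115.]
```

View pics/c6.png

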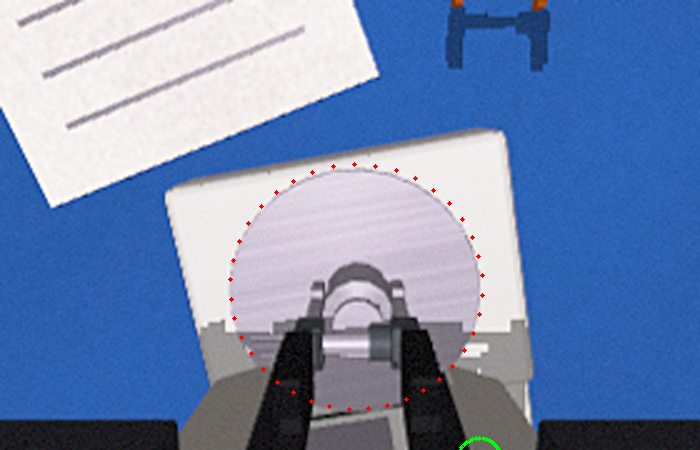

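>>> step_arm(plan=[{"slide": [0,0,0.018],"rot": [0,0,0],"claw": 0.036},{"slide": [0,0,0.038],"rot": [0,0,0],"claw": 0.036},{"slide": [0,0,0.055],"rot": [0,0,0],"claw": 0.036},{"slide": [0,0,0.064],"rot": [0,0,0],"claw": 0.036},{"slide": [0,0,0.068],"rot": [0,0,0],"claw": 0.036}])

```text
time: 12.1
tcp_pos: [0.5747, 0.2843, 0.1608]
ee_rot: [180.0, 0.1, -1.0]
force: [0.8, -0.5, -2.5]
opening: 0.0406
grasp_force: 29.9
```

>>> step_arm(plan=[{"slide": [0,0,0.001],"rot": [0,0,0],"claw": 0.036},{"slide": [0,0,0.0018],"rot": [0,0,0],"claw": 0.036},{"slide": [0,0,0.0024],"rot": [0,0,0],"claw": 0.036},{"slide": [0,0,0.003],"rot": [0,0,0],"claw": 0.036},{"slide": [0,0,0.0035],"rot": [0,0,0],"claw": 0.036}])

```text
time: 12.52
tcp_pos: [0.5753, 0.285, 0.1594]
ee_rot: [-180.0, -0.0, -1.0]
force: [0.5, -0.1, -3.7]
opening: 0.0405
grasp_force: 29.9
```

>>> step_arm(plan=[{"slide": [0,0,0.0004],"rot": [0,0,0],"claw": 0.036},{"slide": [0,0,0.0008],"rot": [0,0,0],"claw": 0.036},{"slide": [0,0,0.0012],"rot": [0,0,0],"claw": 0.036},{"slide": [0,0,0.0014],"rot": [0,0,0],"claw": 0.036},{"slide": [0,0,0.0014],"rot": [0,0,0],"claw": 0.036}])

```text
time: 12.93
tcp_pos: [0.5752, 0.2849, 0.1575]
ee_rot: [-180.0, -0.0, -1.0]
force: [0.7, 0.1, -1.5]
opening: 0.0406
grasp_force: 29.9
```

>>> step_arm(plan=[{"slide": [0,0,0.0003],"rot": [0,0,0],"claw": 0.036},{"slide": [0,0,0.0006],"rot": [0,0,0],"claw": 0.036},{"slide": [0,0,0.0006],"rot": [0,0,0],"claw": 0.036},{"slide": [0,0,0.0006],"rot": [0,0,0],"claw": 0.036},{"slide": [0,0,0.0006],"rot": [0,0,0],"claw": 0.036}])

```text
time: 13.35
tcp_pos: [0.5753, 0.2849, 0.1575]
ee_rot: [-180.0, -0.1, -1.0]
force: [-0.1, -0.3, 5.9]
opening: 0.0406
grasp_force: 29.9
```

>>> step_arm(plan=[{"slide": [0,0,-0.0003],"rot": [0,0,0],"claw": 0.038},{"slide": [0,0,-0.0003],"rot": [0,0,0],"claw": 0.04},{"slide": [0,0,-0.0003],"rot": [0,0,0],"claw": 0.042},{"slide": [0,0,-0.0003],"rot": [0,0,0],"claw": 0.044},{"slide": [0,0,-0.0003],"rot": [0,0,0],"claw": 0.046}])

```text
time: 13.77
tcp_pos: [0.5749, 0.2848, 0.1565]
ee_rot: [180.0, 0.0, -1.0]
force: [-0.1, 0.4, -1.2]
opening: 0.0458
grasp_force: 6.0
```

>>> step_arm(plan=[{"slide": [0,0,0],"rot": [0,0,0],"claw": 0.048},{"slide": [0,0,0],"rot": [0,0,0],"claw": 0.05},{"slide": [0,0,0],"rot": [0,0,0],"claw": 0.052},{"slide": [0,0,0],"rot": [0,0,0],"claw": 0.052},{"slide": [0,0,0],"rot": [0,0,0],"claw": 0.052}])

```text
time: 14.18
tcp_pos: [0.5751, 0.2849, 0.157]
ee_rot: [180.0, 0.0, -1.0]
force: [-0.1, 0.5, -0.7]
opening: 0.0521
grasp_force: 5.4
```

>>> step_arm(plan=[{"slide": [0,0,-0.005],"rot": [0,0,0],"claw": 0.052},{"slide": [0,0,-0.02],"rot": [0,0,0],"claw": 0.052},{"slide": [0,0,-0.04],"rot": [0,0,0],"claw": 0.052},{"slide": [0,0,-0.06],"rot": [0,0,0],"claw": 0.052},{"slide": [0,0,-0.075],"rot": [0,0,0],"claw": 0.052}])

```text
time: 14.6
tcp_pos: [0.5754, 0.285, 0.2353]
ee_rot: [-179.9, -0.1, -1.0]
force: [0.1, -0.2, -0.3]
opening: 0.052
grasp_force: 5.4
```

```bash
python3 - <<'E'
from h import *
c,E=cam('wrist');o=robot.get_obs();print(o['tcp_pos'].round(4),o['ee_rot'].round(2),o['time'],o['opening'],o['grasp_force'],o['force'].round(1))
im=robot.capture('wrist');save('w7',im);np.save('E7.npy',E)
a=cv2.resize(im[80:260,180:460],None,fx=2.5,fy=2.5,interpolation=cv2.INTER_CUBIC);save('c7',a)
E
```

```text
[0.5754 0.285  0.2353] [-1.7994e+02 -1.2000e-01 -9.9000e-01] 14.6 0.052040529356430595 5.361924022436142 [ 0.1 -0.2 -0.3]
```

View pics/c7.png

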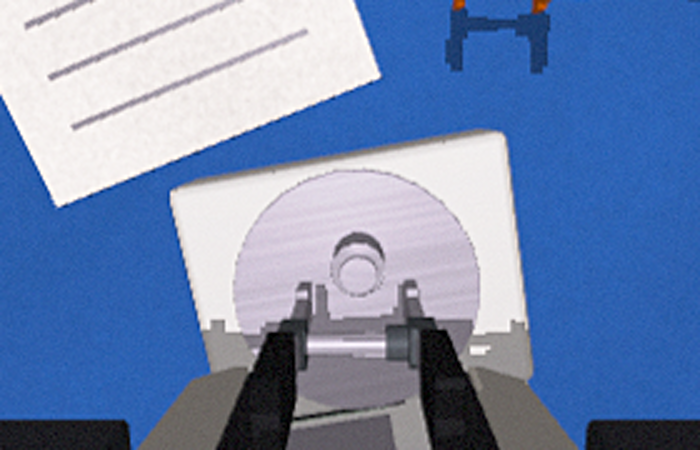

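>>> step_arm(plan=[{"slide": [-0.003,0.016,0],"rot": [0,0,0],"claw": 0.052},{"slide": [-0.008,0.044,0],"rot": [0,0,0],"claw": 0.052},{"slide": [-0.0155,0.082,0],"rot": [0,0,0],"claw": 0.052},{"slide": [-0.023,0.121,0],"rot": [0,0,0],"claw": 0.052},{"slide": [-0.03,0.16,0],"rot": [0,0,0],"claw": 0.052}])

```text
time: 15.07
tcp_pos: [0.5411, 0.1235, 0.231]
ee_rot: [180.0, 0.1, -0.9]
force: [0.1, -1.0, -0.6]
opening: 0.0524
grasp_force: 5.4
```

>>> step_arm(plan=[{"slide": [-0.0075,0.04,0],"rot": [0,0,0],"claw": 0.052},{"slide": [-0.015,0.08,0],"rot": [0,0,0],"claw": 0.052},{"slide": [-0.0225,0.12,0],"rot": [0,0,0],"claw": 0.052},{"slide": [-0.03,0.16,0],"rot": [0,0,0],"claw": 0.052},{"slide": [-0.0375,0.198,0],"rot": [0,0,0],"claw": 0.052}])

```text
time: 15.48
tcp_pos: [0.4999, -0.0741, 0.2314]
ee_rot: [180.0, 0.0, -1.0]
force: [0.6, -0.1, -1.8]
opening: 0.0523
grasp_force: 5.4
```

>>> step_arm(plan=[{"slide": [-0.006,0.034,0.01],"rot": [0,0,0],"claw": 0.052},{"slide": [-0.011,0.06,0.025],"rot": [0,0,0],"claw": 0.052},{"slide": [-0.015,0.08,0.035],"rot": [0,0,0],"claw": 0.052},{"slide": [-0.0185,0.092,0.042],"rot": [0,0,0],"claw": 0.052},{"slide": [-0.0185,0.0966,0.045],"rot": [0,0,0],"claw": 0.052}])

```text
time: 15.9
tcp_pos: [0.4799, -0.1695, 0.1855]
ee_rot: [-180.0, 0.1, -1.1]
force: [-0.4, 0.8, -0.4]
opening: 0.0522
grasp_force: 5.4
```

>>> step_arm(plan=[{"slide": [0,0,0],"rot": [0,0,0],"claw": 0.052},{"slide": [0,0,0],"rot": [0,0,0],"claw": 0.052},{"slide": [0,0,0],"rot": [0,0,0],"claw": 0.052},{"slide": [0,0,0],"rot": [0,0,0],"claw": 0.052},{"slide": [0,0,0],"rot": [0,0,0],"claw": 0.052}])

```text
time: 16.32
tcp_pos: [0.4816, -0.1675, 0.1875]
ee_rot: [180.0, -0.0, -0.9]
force: [-0.4, 0.5, -1.0]
opening: 0.0523
grasp_force: 5.4
```

```bash
python3 - <<'E'
from h import *
c,E=cam('wrist');o=robot.get_obs();print(o['tcp_pos'].round(4),o['ee_rot'].round(2),o['time'],o['opening'],o['grasp_force'],o['force'].round(1))
im=robot.capture('wrist');save('w8',im);np.save('E8.npy',E)
print('20',fitw(im,c,E,'20',.4815,-.168,.012,step=.0005,rng=.006))
E7=np.load('E7.npy');i7=cv2.imread('pics/w7.png')[:,:,::-1].copy()
# 200 on pan: pan is bright too -> use network outline
robot.capture('wrist')
for d in robot.outline_of('weight_20','wrist')[:5]:
    print(round(d['conf'],2),np.round(d['bbox'],1))
m=model(c,E,'20',.4815,-.168,.012);y,x=np.nonzero(m);print('pred bbox',x.min(),y.min(),x.max(),y.max())
# tip edges: row profile at tips: brightness along rows around predicted tips
Tt=T();g=cv2.cvtColor(im,cv2.COLOR_RGB2GRAY)
for s in(1,-1):
  for xx in (.008,-.008):
    print('tip',s,xx,proj(c,E,(Tt@np.array([xx,s*.018,.0785,1]))[:3]).round(1),proj(c,E,(Tt@np.array([xx,s*.023,.0785,1]))[:3]).round(1))
print(g[184:206,290:304]);print(g[184:206,341:356])
E
```

```text
[ 0.4816 -0.1675  0.1875] [ 1.7999e+02 -3.0000e-02 -9.2000e-01] 16.3167 0.05225720052039794 5.364945083856583 [-0.4  0.5 -1. ]
20 [ 0.814  0.481 -0.168]
0.76 [486.9 152.  528.  174.9]
0.63 [353.6 171.5 374.  186.9]
0.54 [317.  174.2 331.5 190.1]
0.52 [424.2 231.  453.1 248.3]
0.47 [393.3 173.1 408.  188.3]
pred bbox 318 174 329 187
tip 1 0.008 [341.2 189.7] [346.3 189.7]
tip 1 -0.008 [341.  205.2] [345.9 205.2]
tip -1 0.008 [304.9 189.7] [299.8 189.7]
tip -1 -0.008 [305.1 205.2] [300.2 205.2]
[[120  92 177 191 193 192 190 190 189 191 188 188 191 191]
 [119  89 170 190 189 188 191 187 188 190 190 190 190 190]
 [122  94 167 184 185 184 183 183 181 185 183 182 186 184]
 [114  99 157 169 173 168 174 170 170 173 173 170 171 172]
 [113  96 152 170 168 166 165 168 168 169 164 166 167 167]
 [114  99 152 172 170 169 166 171 170 168 169 170 173 168]
 [117 100 151 169 173 167 170 170 170 169 173 173 169 170]
 [121  99 160 172 172 174 173 173 170 171 175 172 173 175]
 [120  90 157 177 178 172 174 174 175 171 170 166 165 166]
 [119  95 170 180 178 179 175 177 181 170 137 124 125 124]
 [121  93 17
[... 1383 characters left out ...]
2 174]
 [122 153 195 200 191 194 178 175 176 177 178 176 176 177 176]
 [124 183 255 254 251 255 194 174 182 180 179 180 178 182 177]
 [121 176 255 255 254 255 193 175 178 179 183 177 178 180 180]
 [127 163 237 238 234 232 173 180 182 179 182 182 178 182 180]
 [124 128 127 124 121 123 142 180 182 180 184 180 180 177 180]
 [127 108 124 136 134 129 139 178 180 180 178 175 177 175 178]
 [127 117 128 136 134 134 127 168 174 175 171 170 172 167 170]
 [117 111 127 134 138 135 131 143 166 171 168 167 169 169 170]
 [107 109 115 136 140 134 131 139 172 170 165 169 170 167 167]
 [114 110 107 136 139 140 137 129 165 173 173 174 171 169 169]
 [113 114 112 126 133 131 126 125 147 180 184 178 177 176 175]]
```

>>> step_arm(plan=[{"slide": [0.0015,0.0003,0.015],"rot": [0,0,0],"claw": 0.052},{"slide": [0.0015,0.0003,0.04],"rot": [0,0,0],"claw": 0.052},{"slide": [0.0015,0.0003,0.065],"rot": [0,0,0],"claw": 0.052},{"slide": [0.0015,0.0003,0.083],"rot": [0,0,0],"claw": 0.052},{"slide": [0.0015,0.0003,0.091],"rot": [0,0,0],"claw": 0.052}])

```text
time: 16.88
tcp_pos: [0.4818, -0.168, 0.0934]
ee_rot: [-179.9, 0.2, -1.0]
force: [-0.1, -1.1, -0.9]
opening: 0.0522
grasp_force: 5.4
```

>>> step_arm(plan=[{"slide": [0,0,0.002],"rot": [0,0,0],"claw": 0.05},{"slide": [0,0,0.003],"rot": [0,0,0],"claw": 0.047},{"slide": [0,0,0.003],"rot": [0,0,0],"claw": 0.044},{"slide": [0,0,0.003],"rot": [0,0,0],"claw": 0.042},{"slide": [0,0,0.003],"rot": [0,0,0],"claw": 0.04}])

```text
time: 17.3
tcp_pos: [0.4832, -0.1687, 0.0941]
ee_rot: [180.0, -0.1, -1.0]
force: [0.4, -0.5, -2.2]
opening: 0.041
grasp_force: 6.5
```

```bash
python3 - <<'E'
from h import *
c,E=cam('wrist');o=robot.get_obs();print(o['tcp_pos'].round(4),o['ee_rot'].round(2),o['time'],o['opening'],o['grasp_force'],o['force'].round(1))
im=robot.capture('wrist');save('w9',im)
print('20',fitw(im,c,E,'20',.481,-.168,.012,step=.0005,rng=.006))
Tt=T()
for s in(1,-1):
  print('tip',s,[proj(c,E,(Tt@np.array([xx,s*y,d,1]))[:3]).round(1).tolist() for xx in (.008,-.008) for y in (.012,.017) for d in (.0785,.0625)])
g=cv2.cvtColor(im,cv2.COLOR_RGB2GRAY);print(g[178:214,302:344:1].tolist().__str__().replace('], [','\n'))
E
```

```text
[ 0.4832 -0.1687  0.0941] [ 1.7997e+02 -7.0000e-02 -9.9000e-01] 17.3 0.04102116349716701 6.507174968719482 [ 0.4 -0.5 -2.2]
20 [ 0.8217  0.4815 -0.168 ]
tip 1 [[334.8, 189.6], [335.5, 193.4], [339.8, 189.6], [340.8, 193.4], [334.6, 205.1], [335.3, 209.8], [339.6, 205.1], [340.6, 209.8]]
tip -1 [[310.5, 189.6], [309.8, 193.4], [305.5, 189.6], [304.5, 193.4], [310.7, 205.1], [310.0, 209.8], [305.8, 205.1], [304.8, 209.8]]
[[184, 181, 182, 179, 179, 179, 184, 184, 191, 178, 166, 113, 114, 69, 65, 72, 70, 65, 69, 65, 87, 84, 120, 148, 153, 166, 173, 173, 170, 167, 168, 166, 169, 168, 164, 170, 168, 168, 169, 167, 168, 169
179, 178, 180, 181, 178, 185, 188, 177, 170, 128, 78, 68, 68, 80, 73, 79, 80, 79, 77, 76, 79, 77, 74, 69, 80, 118, 148, 164, 173, 170, 167, 168, 168, 171, 169, 168, 166, 168, 164, 167, 168, 168
170, 171, 170, 175, 178, 174, 158, 121, 78, 67, 73, 79, 80, 79, 79, 79, 76, 80, 75, 77, 79, 78, 76, 77, 72, 70, 81, 120, 154, 180, 177, 172, 168, 175, 170, 172, 170, 170, 172, 169, 171, 167
169, 173, 171, 179, 166, 139, 77, 66, 72, 81, 77, 81, 79, 81, 83, 78, 80, 76, 83, 77, 82, 
[... 5312 characters left out ...]
, 70, 66, 58, 59, 59, 60, 43, 36, 43, 44, 41, 43, 44, 36, 43, 28, 36, 25, 23, 33, 33, 34, 37, 55, 69, 72, 69, 81, 78, 76, 76, 74, 57, 62, 62, 63, 68, 71, 65, 67
70, 65, 68, 74, 80, 78, 71, 55, 73, 48, 39, 38, 44, 33, 34, 40, 46, 42, 40, 36, 35, 40, 36, 41, 31, 63, 83, 86, 87, 83, 82, 85, 89, 90, 62, 92, 74, 62, 58, 46, 53, 51
52, 43, 50, 108, 120, 125, 103, 46, 91, 86, 64, 46, 49, 50, 49, 50, 51, 46, 49, 49, 48, 53, 50, 49, 72, 93, 99, 99, 101, 96, 101, 97, 95, 100, 73, 123, 92, 78, 45, 21, 17, 19
14, 6, 3, 104, 127, 135, 117, 78, 134, 146, 138, 125, 127, 132, 130, 132, 132, 129, 137, 135, 138, 140, 140, 144, 150, 142, 110, 102, 104, 106, 103, 103, 106, 108, 78, 120, 96, 97, 44, 12, 23, 25]]
```

>>> step_arm(plan=[{"slide": [0,0,0],"rot": [0,0,0],"claw": 0.037},{"slide": [0,0,0],"rot": [0,0,0],"claw": 0.034},{"slide": [0,0,0],"rot": [0,0,0],"claw": 0.031},{"slide": [0,0,0],"rot": [0,0,0],"claw": 0.029},{"slide": [0,0,0],"rot": [0,0,0],"claw": 0.027}])

```text
time: 17.77
tcp_pos: [0.4828, -0.1685, 0.0931]
ee_rot: [-180.0, -0.0, -1.0]
force: [0.1, 0.5, -0.5]
opening: 0.0286
grasp_force: 23.2
```

>>> step_arm(plan=[{"slide": [0,0,0],"rot": [0,0,0],"claw": 0.025},{"slide": [0,0,0],"rot": [0,0,0],"claw": 0.025},{"slide": [0,0,0],"rot": [0,0,0],"claw": 0.025},{"slide": [0,0,0],"rot": [0,0,0],"claw": 0.025},{"slide": [0,0,0],"rot": [0,0,0],"claw": 0.025}])

```text
time: 18.18
tcp_pos: [0.4828, -0.1685, 0.0931]
ee_rot: [-180.0, -0.0, -1.0]
force: [-0.3, 0.9, 0.5]
opening: 0.0276
grasp_force: 29.9
```

>>> step_arm(plan=[{"slide": [0,0,-0.003],"rot": [0,0,0],"claw": 0.025},{"slide": [0,0,-0.006],"rot": [0,0,0],"claw": 0.025},{"slide": [0,0,-0.01],"rot": [0,0,0],"claw": 0.025},{"slide": [0,0,-0.015],"rot": [0,0,0],"claw": 0.025},{"slide": [0,0,-0.02],"rot": [0,0,0],"claw": 0.025}])

```text
time: 18.6
tcp_pos: [0.4828, -0.1685, 0.1136]
ee_rot: [180.0, -0.0, -1.0]
force: [0.3, 0.2, -0.6]
opening: 0.0281
grasp_force: 29.9
```

```bash
python3 - <<'E'
from h import *
c,E=cam('wrist');o=robot.get_obs();print(o['tcp_pos'].round(4),o['ee_rot'].round(2),o['time'],o['opening'],o['grasp_force'],o['force'].round(1))
im=robot.capture('wrist');save('w10',im)
print('on tray?',fitw(im,c,E,'20',.4815,-.168,.012,step=.001,rng=.006),'lifted?',fitw(im,c,E,'20',.4815,-.168,.032,step=.001,rng=.006))
E
```

```text
[ 0.4828 -0.1685  0.1136] [ 1.7999e+02 -1.0000e-02 -9.9000e-01] 18.6 0.028105439953124072 29.86663520336151 [ 0.3  0.2 -0.6]
on tray? [ 0.6753  0.4755 -0.168 ] lifted? [ 0.6478  0.4815 -0.171 ]
```

>>> step_arm(plan=[{"slide": [0,0,-0.015],"rot": [0,0,0],"claw": 0.025},{"slide": [0,0,-0.04],"rot": [0,0,0],"claw": 0.025},{"slide": [0,0,-0.068],"rot": [0,0,0],"claw": 0.025},{"slide": [0,0,-0.092],"rot": [0,0,0],"claw": 0.025},{"slide": [0,0,-0.106],"rot": [0,0,0],"claw": 0.025}])

```text
time: 19.07
tcp_pos: [0.4832, -0.1687, 0.2222]
ee_rot: [179.9, -0.2, -1.0]
force: [0.2, 0.2, -0.8]
opening: 0.0278
grasp_force: 29.9
```

>>> step_arm(plan=[{"slide": [0.001,-0.012,0],"rot": [0,0,0],"claw": 0.025},{"slide": [0.0025,-0.032,0],"rot": [0,0,0],"claw": 0.025},{"slide": [0.005,-0.06,0],"rot": [0,0,0],"claw": 0.025},{"slide": [0.0075,-0.092,0],"rot": [0,0,0],"claw": 0.025},{"slide": [0.0103,-0.126,0],"rot": [0,0,0],"claw": 0.025}])

```text
time: 19.48
tcp_pos: [0.4946, -0.0411, 0.2174]
ee_rot: [-180.0, 0.1, -1.1]
force: [0.6, 0.9, -1.0]
opening: 0.0277
grasp_force: 29.9
```

>>> step_arm(plan=[{"slide": [0.003,-0.036,0],"rot": [0,0,0],"claw": 0.025},{"slide": [0.006,-0.072,0],"rot": [0,0,0],"claw": 0.025},{"slide": [0.009,-0.108,0],"rot": [0,0,0],"claw": 0.025},{"slide": [0.012,-0.144,0],"rot": [0,0,0],"claw": 0.025},{"slide": [0.0148,-0.18,0],"rot": [0,0,0],"claw": 0.025}])

```text
time: 19.9
tcp_pos: [0.5123, 0.1395, 0.2175]
ee_rot: [180.0, 0.1, -1.0]
force: [1.5, -1.5, -1.8]
opening: 0.028
grasp_force: 29.9
```

>>> step_arm(plan=[{"slide": [0.003,-0.034,0],"rot": [0,0,0],"claw": 0.025},{"slide": [0.006,-0.07,0],"rot": [0,0,0],"claw": 0.025},{"slide": [0.0085,-0.103,0],"rot": [0,0,0],"claw": 0.025},{"slide": [0.0108,-0.131,0],"rot": [0,0,0],"claw": 0.025},{"slide": [0.0122,-0.148,0],"rot": [0,0,0],"claw": 0.025}])

```text
time: 20.32
tcp_pos: [0.5269, 0.2878, 0.217]
ee_rot: [180.0, 0.1, -0.9]
force: [-0.3, 0.1, -1.3]
opening: 0.0281
grasp_force: 29.9
```

>>> step_arm(plan=[{"slide": [0,0,0],"rot": [0,0,0],"claw": 0.025},{"slide": [0,0,0],"rot": [0,0,0],"claw": 0.025},{"slide": [0,0,0],"rot": [0,0,0],"claw": 0.025},{"slide": [0,0,0],"rot": [0,0,0],"claw": 0.025},{"slide": [0,0,0],"rot": [0,0,0],"claw": 0.025}])

```text
time: 20.73
tcp_pos: [0.528, 0.2839, 0.2191]
ee_rot: [-180.0, -0.0, -1.1]
force: [-0.5, -0.0, -0.9]
opening: 0.0282
grasp_force: 29.9
```

Descend to about 2 mm above contact, then creep.

>>> step_arm(plan=[{"slide": [0,0,0.018],"rot": [0,0,0],"claw": 0.025},{"slide": [0,0,0.036],"rot": [0,0,0],"claw": 0.025},{"slide": [0,0,0.05],"rot": [0,0,0],"claw": 0.025},{"slide": [0,0,0.058],"rot": [0,0,0],"claw": 0.025},{"slide": [0,0,0.062],"rot": [0,0,0],"claw": 0.025}])

```text
time: 21.15
tcp_pos: [0.5276, 0.2843, 0.1558]
ee_rot: [180.0, 0.1, -1.0]
force: [-0.5, -0.4, -0.8]
opening: 0.0277
grasp_force: 29.9
```

>>> step_arm(plan=[{"slide": [0,0,0.0005],"rot": [0,0,0],"claw": 0.025},{"slide": [0,0,0.001],"rot": [0,0,0],"claw": 0.025},{"slide": [0,0,0.0015],"rot": [0,0,0],"claw": 0.025},{"slide": [0,0,0.002],"rot": [0,0,0],"claw": 0.025},{"slide": [0,0,0.0025],"rot": [0,0,0],"claw": 0.025}])

```text
time: 21.57
tcp_pos: [0.5281, 0.2849, 0.1551]
ee_rot: [-180.0, -0.0, -1.0]
force: [0.2, -0.3, -0.6]
opening: 0.0282
grasp_force: 29.9
```

>>> step_arm(plan=[{"slide": [0,0,0.0003],"rot": [0,0,0],"claw": 0.025},{"slide": [0,0,0.0006],"rot": [0,0,0],"claw": 0.025},{"slide": [0,0,0.0008],"rot": [0,0,0],"claw": 0.025},{"slide": [0,0,0.0008],"rot": [0,0,0],"claw": 0.025},{"slide": [0,0,0.0008],"rot": [0,0,0],"claw": 0.025}])

```text
time: 21.98
tcp_pos: [0.5279, 0.2848, 0.1537]
ee_rot: [-180.0, 0.0, -1.0]
force: [-0.4, 0.5, -1.2]
opening: 0.0278
grasp_force: 29.9
```

>>> step_arm(plan=[{"slide": [0,0,0.0002],"rot": [0,0,0],"claw": 0.025},{"slide": [0,0,0.0004],"rot": [0,0,0],"claw": 0.025},{"slide": [0,0,0.0006],"rot": [0,0,0],"claw": 0.025},{"slide": [0,0,0.0006],"rot": [0,0,0],"claw": 0.025},{"slide": [0,0,0.0006],"rot": [0,0,0],"claw": 0.025}])

```text
time: 22.4
tcp_pos: [0.5279, 0.2848, 0.1531]
ee_rot: [-180.0, 0.0, -1.0]
force: [0.1, -0.3, -1.5]
opening: 0.0281
grasp_force: 29.9
```

>>> step_arm(plan=[{"slide": [0,0,0.0002],"rot": [0,0,0],"claw": 0.025},{"slide": [0,0,0.0004],"rot": [0,0,0],"claw": 0.025},{"slide": [0,0,0.0004],"rot": [0,0,0],"claw": 0.025},{"slide": [0,0,0.0004],"rot": [0,0,0],"claw": 0.025},{"slide": [0,0,0.0004],"rot": [0,0,0],"claw": 0.025}])

```text
time: 22.82
tcp_pos: [0.528, 0.2848, 0.153]
ee_rot: [-180.0, -0.0, -1.0]
force: [-1.2, -0.7, 4.2]
opening: 0.0279
grasp_force: 29.9
```

Contact (+4 N). Release slowly, then rise.

>>> step_arm(plan=[{"slide": [0,0,-0.0003],"rot": [0,0,0],"claw": 0.027},{"slide": [0,0,-0.0003],"rot": [0,0,0],"claw": 0.029},{"slide": [0,0,-0.0003],"rot": [0,0,0],"claw": 0.031},{"slide": [0,0,-0.0003],"rot": [0,0,0],"claw": 0.034},{"slide": [0,0,-0.0003],"rot": [0,0,0],"claw": 0.038}])

```text
time: 23.23
tcp_pos: [0.5278, 0.2847, 0.1527]
ee_rot: [180.0, 0.0, -1.0]
force: [0.3, -0.2, -1.6]
opening: 0.0365
grasp_force: 6.9
```

>>> step_arm(plan=[{"slide": [0,0,0],"rot": [0,0,0],"claw": 0.043},{"slide": [0,0,0],"rot": [0,0,0],"claw": 0.048},{"slide": [0,0,0],"rot": [0,0,0],"claw": 0.052},{"slide": [0,0,0],"rot": [0,0,0],"claw": 0.052},{"slide": [0,0,0],"rot": [0,0,0],"claw": 0.052}])

```text
time: 23.65
tcp_pos: [0.5279, 0.2848, 0.153]
ee_rot: [180.0, 0.0, -1.0]
force: [-0.2, -0.9, -0.6]
opening: 0.0522
grasp_force: 5.4
```

>>> step_arm(plan=[{"slide": [0,0,-0.005],"rot": [0,0,0],"claw": 0.052},{"slide": [0,0,-0.02],"rot": [0,0,0],"claw": 0.052},{"slide": [0,0,-0.04],"rot": [0,0,0],"claw": 0.052},{"slide": [0,0,-0.06],"rot": [0,0,0],"claw": 0.052},{"slide": [0,0,-0.075],"rot": [0,0,0],"claw": 0.052}])

```text
time: 24.07
tcp_pos: [0.5282, 0.2849, 0.2313]
ee_rot: [-179.9, -0.1, -1.0]
force: [0.4, 0.1, -0.4]
opening: 0.0523
grasp_force: 5.4
```

```bash
python3 - <<'E'
from h import *
c,E=cam('wrist');o=robot.get_obs();print(o['tcp_pos'].round(4),o['ee_rot'].round(2),o['time'],o['opening'],o['grasp_force'],o['force'].round(1))
im=robot.capture('wrist');save('w11',im);np.save('E11.npy',E)
for d in robot.outline_of('weight_20','wrist')[:5]: print('w',round(d['conf'],2),np.round(d['bbox'],0))
for k,x,y in [('200',.575,.285),('20',.528,.285)]:
  m=model(c,E,k,x-.002,y,.072);yy,xx=np.nonzero(m);print(k,xx.min(),yy.min(),xx.max(),yy.max())
im=robot.capture('side');c,E=cam('side')
for d in robot.outline_of('weight_20','side')[:6]: print('s',round(d['conf'],2),np.round(d['bbox'],0))
for k,x,y in [('200',.575,.285),('20',.528,.285)]:
  m=model(c,E,k,x,y,.072);yy,xx=np.nonzero(m);print(k,xx.min(),yy.min(),xx.max(),yy.max())
E
```

```text
[0.5282 0.2849 0.2313] [-1.7994e+02 -1.2000e-01 -9.9000e-01] 24.0667 0.052277531294719154 5.361653342843056 [ 0.4  0.1 -0.4]
w 0.79 [313. 131. 334. 160.]
w 0.64 [317. 181. 331. 192.]
w 0.62 [450.   2. 512.  24.]
w 0.49 [586. 170. 640. 228.]
200 311 135 334 160
20 317 178 329 191
s 0.74 [375. 190. 399. 225.]
s 0.73 [376. 371. 395. 399.]
s 0.72 [287. 349. 301. 375.]
s 0.7 [324. 278. 332. 297.]
s 0.66 [284. 112. 289. 134.]
s 0.62 [268. 122. 273. 138.]
200 282 111 292 131
20 267 124 273 133
```

>>> step_arm(plan=[{"slide": [0.001,0.016,0],"rot": [0,0,0],"claw": 0.052},{"slide": [0.003,0.046,0],"rot": [0,0,0],"claw": 0.052},{"slide": [0.005,0.085,0],"rot": [0,0,0],"claw": 0.052},{"slide": [0.0075,0.124,0],"rot": [0,0,0],"claw": 0.052},{"slide": [0.01,0.162,0],"rot": [0,0,0],"claw": 0.052}])

```text
time: 24.68
tcp_pos: [0.5343, 0.1204, 0.2267]
ee_rot: [180.0, 0.1, -1.0]
force: [-0.1, 0.4, 0.7]
opening: 0.0525
grasp_force: 5.4
```

>>> step_arm(plan=[{"slide": [0.002,0.035,0.01],"rot": [0,0,-1],"claw": 0.052},{"slide": [0.004,0.065,0.025],"rot": [0,0,-2],"claw": 0.052},{"slide": [0.005,0.088,0.04],"rot": [0,0,-2.8],"claw": 0.052},{"slide": [0.006,0.1,0.05],"rot": [0,0,-2.8],"claw": 0.052},{"slide": [0.006,0.103,0.055],"rot": [0,0,-2.8],"claw": 0.052}])

```text
time: 25.1
tcp_pos: [0.5384, 0.0175, 0.1706]
ee_rot: [180.0, 0.2, 1.7]
force: [-0.5, -0.5, -0.8]
opening: 0.0522
grasp_force: 5.4
```

>>> step_arm(plan=[{"slide": [0,0,0],"rot": [0,0,0],"claw": 0.052},{"slide": [0,0,0],"rot": [0,0,0],"claw": 0.052},{"slide": [0,0,0],"rot": [0,0,0],"claw": 0.052},{"slide": [0,0,0],"rot": [0,0,0],"claw": 0.052},{"slide": [0,0,0],"rot": [0,0,0],"claw": 0.052}])

```text
time: 25.52
tcp_pos: [0.5395, 0.0204, 0.1736]
ee_rot: [-180.0, -0.0, 1.9]
force: [1.0, -0.4, -0.6]
opening: 0.0521
grasp_force: 5.4
```

```bash
python3 - <<'E'
from h import *
c,E=cam('wrist');o=robot.get_obs();print(o['tcp_pos'].round(4),o['ee_rot'].round(2),o['time'],o['opening'],o['grasp_force'],o['force'].round(1))
im=robot.capture('wrist');save('w12',im);np.save('E12.npy',E)
Tt=T();g=cv2.cvtColor(im,cv2.COLOR_RGB2GRAY)
for s in(1,-1):
    print('tip',s,proj(c,E,(Tt@np.array([.008,s*.018,.0785,1]))[:3]).round(1),proj(c,E,(Tt@np.array([.008,s*.023,.0785,1]))[:3]).round(1))
m=robot.outline_of('stand','wrist')[0];print(m['conf'],m['bbox'])
k=max(cv2.findContours(m['pixels'].astype(np.uint8),0,2)[0],key=cv2.contourArea)[:,0]
P=np.array([ray(c,E,u,v,.004)[:2] for u,v in k]).astype(np.float32);print(cv2.minAreaRect(P))
q=[proj(c,E,[.5395+x,.0199+y,.05]).round(1).tolist() for x in(.014,-.014) for y in(.032,-.032)];print('pocket top',q)
print(g[165:200:1,[297,299,301,303,322,340,342,344,346]])
E
```

```text
[0.5395 0.0204 0.1736] [-1.80e+02 -5.00e-02  1.88e+00] 25.5167 0.052143034964808946 5.364837124943733 [ 1.  -0.4 -0.6]
tip 1 [341.1 189.5] [346.1 189.5]
tip -1 [304.7 189.5] [299.7 189.6]
0.93 [290.9, 151.5, 358.2, 210.2]
((0.5385886430740356, 0.0191023126244545), (0.07194384932518005, 0.09011359512805939), 1.629529356956482)
pocket top [[295.5, 174.8], [351.6, 176.6], [295.3, 198.5], [350.2, 200.3]]
[[250 250 250 250 250 249 250 250 250]
 [239 238 240 237 232 237 236 238 236]
 [146 144 143 143 126 143 142 141 142]
 [128 129 129 128 132 129 126 126 129]
 [133 130 132 132 133 135 134 133 131]
 [130 134 130 134 131 131 132 135 131]
 [120 122 119 121 120 122 125 122 122]
 [214 207 208 204 208 182 185 177 182]
 [254 254 253 254 254 244 243 245 244]
 [246 245 245 247 246 246 248 248 245]
 [247 248 247 246 247 247 246 248 247]
 [237 241 242 240 240 239 241 238 241]
 [149 161 192 190 189 190 192 188 194]
 [108  99 150 145 145 146 146 144 141]
 [114 102 221 215 213 215 214 211 215]
 [121  97 255 249 250 250 251 251 250]
 [119  95 250 245 244 243 242 244 244]
 [112  95 248 243 244 242 243 242 243]
 [119  98 249 242 244 243 242 243 242]
 [116  94 248 243 242 243 244 241 242]
 [118  97 250 242 242 242 243 243 243]
 [120  95 248 241 240 243 242 243 244]
 [116  96 248 243 243 243 241 242 242]
 [117  90 249 241 243 243 243 241 245]
 [116  80 252 243 243 244 243 241 245]
 [128  84 254 248 248 248 248 249 247]
 [137  93 241 238 235 240 233 230 241]
 [139  97 138 135 141 171 123 118 158]
 [136 100  98  94 129 115  89  98 107]
 [134 103  99  97 132 107  91  94  99]
 [131 104 112  95 132 105 120 159 151]
 [134 158 179 107 133 113 140 226 225]
 [126 216 233 124 134 111 137 232 231]
 [127 205 218 121 138 105 124 191 188]
 [131 161 163 110 124 106  95  95  95]]
```

>>> step_arm(plan=[{"slide": [0,0.001,0.02],"rot": [0,0,0],"claw": 0.052},{"slide": [0,0.001,0.04],"rot": [0,0,0],"claw": 0.052},{"slide": [0,0.001,0.06],"rot": [0,0,0],"claw": 0.052},{"slide": [0,0.001,0.075],"rot": [0,0,0],"claw": 0.052},{"slide": [0,0.001,0.084],"rot": [0,0,0],"claw": 0.052}])

```text
time: 26.03
tcp_pos: [0.5387, 0.0188, 0.0873]
ee_rot: [-180.0, 0.1, 1.8]
force: [0.2, -0.5, -1.0]
opening: 0.0524
grasp_force: 5.4
```

>>> step_arm(plan=[{"slide": [0,0,0.0015],"rot": [0,0,0],"claw": 0.052},{"slide": [0,0,0.003],"rot": [0,0,0],"claw": 0.052},{"slide": [0,0,0.004],"rot": [0,0,0],"claw": 0.052},{"slide": [0,0,0.005],"rot": [0,0,0],"claw": 0.052},{"slide": [0,0,0.005],"rot": [0,0,0],"claw": 0.052}])

```text
time: 26.45
tcp_pos: [0.5397, 0.0186, 0.0847]
ee_rot: [180.0, -0.1, 1.8]
force: [-0.6, 0.1, -0.7]
opening: 0.0522
grasp_force: 5.4
```

>>> step_arm(plan=[{"slide": [0,0,0.0005],"rot": [0,0,0],"claw": 0.052},{"slide": [0,0,0.001],"rot": [0,0,0],"claw": 0.052},{"slide": [0,0,0.0013],"rot": [0,0,0],"claw": 0.052},{"slide": [0,0,0.0013],"rot": [0,0,0],"claw": 0.052},{"slide": [0,0,0.0013],"rot": [0,0,0],"claw": 0.052}])

```text
time: 26.87
tcp_pos: [0.5398, 0.0186, 0.0835]
ee_rot: [180.0, -0.1, 1.8]
force: [-0.1, -0.8, 6.3]
opening: 0.052
grasp_force: 5.4
```

>>> step_arm(plan=[{"slide": [0,0,0],"rot": [0,0,0],"claw": 0.054},{"slide": [0,0,0],"rot": [0,0,0],"claw": 0.056},{"slide": [0,0,0],"rot": [0,0,0],"claw": 0.06},{"slide": [0,0,0],"rot": [0,0,0],"claw": 0.07},{"slide": [0,0,0],"rot": [0,0,0],"claw": 0.08}])

```text
time: 27.28
tcp_pos: [0.5392, 0.0185, 0.0825]
ee_rot: [180.0, 0.0, 1.8]
force: [0.0, 1.0, -0.3]
opening: 0.0689
grasp_force: 0.0
```

>>> step_arm(plan=[{"slide": [0,0,0],"rot": [0,0,0],"claw": 0.08},{"slide": [0,0,0],"rot": [0,0,0],"claw": 0.08},{"slide": [0,0,-0.015],"rot": [0,0,0],"claw": 0.08},{"slide": [0,0,-0.035],"rot": [0,0,0],"claw": 0.08},{"slide": [0,0,-0.06],"rot": [0,0,0],"claw": 0.08}])

```text
time: 27.7
tcp_pos: [0.5386, 0.0185, 0.1421]
ee_rot: [-180.0, 0.1, 1.8]
force: [0.7, 0.2, 0.0]
opening: 0.0797
grasp_force: 0.0
```

>>> step_arm(plan=[{"slide": [0,0,-0.035],"rot": [0,0,0],"claw": 0.08},{"slide": [0,0,-0.065],"rot": [0,0,0],"claw": 0.06},{"slide": [0,0,-0.085],"rot": [0,0,0],"claw": 0.04},{"slide": [0,0,-0.1],"rot": [0,0,0],"claw": 0.02},{"slide": [0,0,-0.1],"rot": [0,0,0],"claw": 0.0}])

```text
time: 28.12
tcp_pos: [0.5401, 0.0185, 0.2458]
ee_rot: [180.0, -0.2, 1.8]
force: [-0.2, 0.6, 0.8]
opening: 0.0578
grasp_force: 0.0
```

```bash
python3 - <<'E'
from h import *
c,E=cam('wrist');o=robot.get_obs();print(o['tcp_pos'].round(4),o['ee_rot'].round(2),o['time'],o['opening'],o['force'].round(1))
im=robot.capture('wrist');save('w13',im)
for t in ['tongs','stand']:
  for d in robot.outline_of(t,'wrist')[:3]: print(t,round(d['conf'],2),np.round(d['bbox'],0))
for s in(1,-1): print([proj(c,E,[.5395+x,.0186+s*.028,.121]).round(0).tolist() for x in (.011,-.011)])
c,E=cam('side');robot.capture('side')
for d in robot.outline_of('tongs','side')[:3]: print('side',round(d['conf'],2),np.round(d['bbox'],0))
m=robot.outline_of('key','wrist')
for d in m[:2]: print('key',d['conf'],np.round(d['bbox'],1))
E
```

```text
[0.5401 0.0185 0.2458] [179.99  -0.22   1.81] 28.1167 0.05778157658399539 [-0.2  0.6  0.8]
tongs 0.83 [298. 169. 347. 201.]
tongs 0.79 [428.  34. 518.  94.]
tongs 0.57 [118.   8. 212.  59.]
stand 0.91 [295. 146. 352. 201.]
[[299.0, 178.0], [298.0, 197.0]]
[[347.0, 180.0], [346.0, 198.0]]
side 0.97 [395. 194. 425. 253.]
side 0.73 [299. 161. 318. 208.]
side 0.56 [342. 115. 355. 164.]
key 0.8 [175.5 225.6 192.2 243.3]
```

>>> step_arm(plan=[{"slide": [-0.008,-0.02,0],"rot": [0,0,0],"claw": 0.0},{"slide": [-0.022,-0.055,0],"rot": [0,0,0],"claw": 0.0},{"slide": [-0.038,-0.093,0],"rot": [0,0,0],"claw": 0.0},{"slide": [-0.054,-0.132,0],"rot": [0,0,0],"claw": 0.0},{"slide": [-0.067,-0.166,0],"rot": [0,0,0],"claw": 0.0}])

```text
time: 28.83
tcp_pos: [0.4657, 0.1839, 0.242]
ee_rot: [180.0, 0.0, 1.8]
force: [0.8, -0.1, 0.2]
opening: 0.0021
grasp_force: 0.0
```

>>> step_arm(plan=[{"slide": [-0.009,-0.022,0.02],"rot": [0,0,0],"claw": 0.0},{"slide": [-0.0143,-0.0346,0.05],"rot": [0,0,0],"claw": 0.0},{"slide": [-0.0143,-0.0346,0.08],"rot": [0,0,0],"claw": 0.0},{"slide": [-0.0143,-0.0346,0.105],"rot": [0,0,0],"claw": 0.0},{"slide": [-0.0143,-0.0346,0.12],"rot": [0,0,0],"claw": 0.0}])

```text
time: 29.25
tcp_pos: [0.4502, 0.2163, 0.1188]
ee_rot: [179.9, 0.2, 1.9]
force: [0.2, -0.9, 0.2]
opening: 0.0005
grasp_force: 0.0
```

>>> step_arm(plan=[{"slide": [0,0,0],"rot": [0,0,0],"claw": 0.0},{"slide": [0,0,0],"rot": [0,0,0],"claw": 0.0},{"slide": [0,0,0],"rot": [0,0,0],"claw": 0.0},{"slide": [0,0,0],"rot": [0,0,0],"claw": 0.0},{"slide": [0,0,0],"rot": [0,0,0],"claw": 0.0}])

```text
time: 29.67
tcp_pos: [0.4522, 0.2166, 0.1239]
ee_rot: [-180.0, -0.1, 1.8]
force: [-0.2, -0.1, -0.2]
opening: 0.0004
grasp_force: 0.0
```

```bash
python3 - <<'E'
from h import *
c,E=cam('wrist');o=robot.get_obs();print(o['tcp_pos'].round(4),o['ee_rot'].round(2),o['time'],o['opening'],o['force'].round(1))
im=robot.capture('wrist');save('w14',im)
for d in robot.outline_of('key','wrist')[:2]:
  b=d['bbox'];print('key',d['conf'],np.round(b,1),ray(c,E,(b[0]+b[2])/2,(b[1]+b[3])/2,.055).round(4))
print('pred key', [proj(c,E,[.4525+x,.2165,.058]).round(1).tolist() for x in (.012,-.012)],'tcp',proj(c,E,o['tcp_pos']).round(1))
g=cv2.cvtColor(im,cv2.COLOR_RGB2GRAY);print(str(g[170:226:2,294:352:2].tolist()).replace('], [','\n'))
E
```

```text
[0.4522 0.2166 0.1239] [-1.7997e+02 -9.0000e-02  1.8000e+00] 29.6667 0.0003845199271120989 [-0.2 -0.1 -0.2]
key 0.94 [308.9 189.7 330.6 214.3] [0.4501 0.2195 0.055 ]
key 0.35 [507.6  92.1 640.  127.2] [ 0.542  -0.0034  0.055 ]
pred key [[323.3, 188.2], [322.5, 212.5]] tcp [322.6 224.4]
[[240, 242, 242, 242, 240, 241, 241, 242, 241, 243, 242, 242, 245, 241, 240, 242, 243, 241, 243, 243, 242, 242, 241, 243, 243, 241, 242, 243, 243
241, 242, 242, 243, 242, 241, 241, 241, 242, 242, 243, 243, 242, 242, 242, 241, 242, 242, 242, 241, 240, 240, 243, 242, 242, 241, 240, 241, 242
242, 241, 242, 241, 242, 242, 242, 242, 242, 241, 242, 243, 241, 241, 241, 243, 242, 242, 242, 243, 241, 242, 242, 241, 242, 242, 242, 242, 242
241, 241, 241, 242, 241, 243, 241, 241, 242, 242, 240, 243, 242, 241, 241, 243, 241, 241, 242, 241, 241, 243, 242, 242, 241, 241, 242, 241, 241
241, 241, 241, 242, 241, 241, 241, 242, 243, 242, 244, 247, 252, 251, 250, 249, 244, 241, 241, 242, 243, 241, 241, 241, 243, 240, 241, 242, 240
241, 239, 241, 240, 241, 241, 242, 242, 246, 247, 231, 148, 46, 38, 86, 81, 161, 242, 247, 
[... 2361 characters left out ...]
 153, 159, 156, 155, 156, 153, 119, 89, 93, 96, 99, 97, 93, 151, 109, 93, 99, 159, 156, 153, 158, 156, 156, 154, 155, 156, 155
147, 148, 157, 152, 154, 155, 153, 154, 154, 153, 107, 101, 91, 92, 89, 96, 118, 139, 159, 155, 156, 152, 157, 157, 155, 154, 155, 154, 158
154, 155, 153, 154, 151, 156, 156, 151, 158, 157, 157, 160, 161, 158, 159, 161, 152, 153, 154, 152, 157, 153, 159, 158, 152, 153, 156, 157, 155
154, 154, 152, 153, 159, 154, 158, 153, 155, 153, 153, 155, 152, 158, 155, 153, 159, 156, 151, 156, 157, 156, 156, 153, 154, 154, 155, 148, 152
146, 152, 151, 159, 153, 158, 154, 153, 156, 157, 153, 155, 155, 155, 156, 155, 154, 147, 152, 148, 150, 148, 149, 152, 132, 125, 121, 130, 114]]
```

>>> step_arm(plan=[{"slide": [0,-0.002,0.02],"rot": [0,0,0],"claw": 0.0},{"slide": [0,-0.002,0.04],"rot": [0,0,0],"claw": 0.0},{"slide": [0,-0.002,0.054],"rot": [0,0,0],"claw": 0.0},{"slide": [0,-0.002,0.06],"rot": [0,0,0],"claw": 0.0},{"slide": [0,-0.002,0.0615],"rot": [0,0,0],"claw": 0.0}])

```text
time: 30.18
tcp_pos: [0.4513, 0.2183, 0.0604]
ee_rot: [180.0, 0.1, 1.8]
force: [-0.3, -0.4, 0.5]
opening: 0.0008
grasp_force: 0.0
```

>>> step_arm(plan=[{"slide": [0,0,0.001],"rot": [0,0,0],"claw": 0.0},{"slide": [0,0,0.002],"rot": [0,0,0],"claw": 0.0},{"slide": [0,0,0.003],"rot": [0,0,0],"claw": 0.0},{"slide": [0,0,0.004],"rot": [0,0,0],"claw": 0.0},{"slide": [0,0,0.005],"rot": [0,0,0],"claw": 0.0}])

```text
time: 30.6
tcp_pos: [0.4519, 0.2186, 0.0566]
ee_rot: [-180.0, -0.0, 1.8]
force: [-0.6, -0.2, 0.1]
opening: 0.0008
grasp_force: 0.0
```

>>> step_arm(plan=[{"slide": [0,0,0.001],"rot": [0,0,0],"claw": 0.0},{"slide": [0,0,0.002],"rot": [0,0,0],"claw": 0.0},{"slide": [0,0,0.003],"rot": [0,0,0],"claw": 0.0},{"slide": [0,0,0.0035],"rot": [0,0,0],"claw": 0.0},{"slide": [0,0,0.0035],"rot": [0,0,0],"claw": 0.0}])

```text
time: 31.02
tcp_pos: [0.4516, 0.2184, 0.0526]
ee_rot: [180.0, 0.0, 1.8]
force: [0.6, 0.8, -0.5]
opening: 0.0005
grasp_force: 0.0
```

>>> step_arm(plan=[{"slide": [0,0,0.0005],"rot": [0,0,0],"claw": 0.0},{"slide": [0,0,0.001],"rot": [0,0,0],"claw": 0.0},{"slide": [0,0,0.0015],"rot": [0,0,0],"claw": 0.0},{"slide": [0,0,0.0015],"rot": [0,0,0],"claw": 0.0},{"slide": [0,0,0.0015],"rot": [0,0,0],"claw": 0.0}])

```text
time: 31.43
tcp_pos: [0.4516, 0.2185, 0.0512]
ee_rot: [180.0, 0.0, 1.8]
force: [-0.0, -0.6, 0.3]
opening: 0.0004
grasp_force: 0.0
```

```bash
python3 - <<'E'
from h import *
c,E=cam('wrist');o=robot.get_obs();print(o['tcp_pos'].round(4),o['force'].round(1),o['moment'].round(2),o['time'])
im=robot.capture('wrist')
for d in robot.outline_of('key','wrist')[:1]: print(d['conf'],np.round(d['bbox'],1))
print('tip',proj(c,E,o['tcp_pos']).round(1))
g=cv2.cvtColor(im,cv2.COLOR_RGB2GRAY);print(str(g[176:240:3,284:362:3].tolist()).replace('], [','\n'))
E
```

```text
[0.4516 0.2185 0.0512] [-0.  -0.6  0.3] [ 0.02  0.02 -0.03] 31.4333
0.68 [307.4 213.3 335.6 227.5]
tip [322.6 224.4]
[[198, 200, 200, 237, 236, 238, 236, 237, 237, 234, 238, 235, 236, 236, 236, 238, 236, 237, 239, 235, 237, 235, 236, 236, 238, 236
236, 236, 237, 236, 235, 235, 237, 236, 237, 237, 234, 237, 236, 235, 236, 236, 235, 237, 236, 237, 235, 236, 236, 236, 237, 236
235, 236, 234, 236, 236, 235, 235, 235, 237, 236, 237, 236, 237, 235, 236, 236, 234, 236, 236, 236, 236, 235, 236, 237, 237, 236
235, 233, 235, 235, 235, 236, 236, 234, 235, 235, 235, 236, 234, 236, 235, 236, 237, 237, 236, 233, 235, 235, 234, 234, 235, 235
236, 235, 235, 234, 235, 235, 236, 236, 236, 235, 234, 236, 235, 236, 235, 235, 235, 235, 235, 235, 238, 235, 235, 236, 234, 235
234, 236, 235, 236, 236, 235, 235, 234, 234, 235, 237, 235, 236, 236, 237, 237, 236, 236, 236, 235, 234, 234, 233, 236, 235, 235
235, 234, 237, 236, 234, 234, 235, 235, 234, 235, 233, 236, 236, 236, 235, 236, 234, 236, 235, 237, 236, 236, 235, 233, 232, 234
236, 236, 234, 233, 234, 233, 236, 236, 236, 240, 233, 149, 84, 129, 173, 198,
[... 1028 characters left out ...]
, 150, 94, 97, 98, 101, 12, 32, 22, 20, 24, 28, 23, 27, 29, 18, 46, 92, 92, 89, 149, 151, 145, 151
149, 150, 145, 151, 91, 95, 88, 101, 16, 50, 94, 113, 70, 29, 121, 106, 78, 37, 10, 91, 90, 83, 148, 145, 151, 146
148, 149, 150, 150, 126, 95, 94, 103, 106, 103, 103, 102, 61, 16, 98, 97, 102, 103, 102, 95, 90, 71, 151, 152, 149, 147
145, 142, 146, 148, 155, 97, 102, 101, 104, 99, 103, 99, 53, 21, 99, 100, 103, 101, 104, 101, 100, 128, 148, 148, 150, 150
233, 174, 149, 151, 157, 98, 99, 99, 98, 102, 100, 102, 53, 16, 99, 100, 97, 101, 100, 99, 100, 95, 151, 149, 148, 143
201, 167, 149, 154, 129, 98, 99, 102, 98, 105, 103, 102, 49, 18, 102, 104, 102, 104, 100, 96, 102, 104, 145, 152, 144, 148]]
```

>>> step_arm(plan=[{"slide": [-0.002,0,0.001],"rot": [0,0,0],"claw": 0.0},{"slide": [-0.002,0,0.002],"rot": [0,0,0],"claw": 0.0},{"slide": [-0.002,0,0.003],"rot": [0,0,0],"claw": 0.0},{"slide": [-0.002,0,0.0035],"rot": [0,0,0],"claw": 0.0},{"slide": [-0.002,0,0.0035],"rot": [0,0,0],"claw": 0.0}])

```text
time: 31.95
tcp_pos: [0.4496, 0.2184, 0.0475]
ee_rot: [180.0, 0.0, 1.8]
force: [-0.1, 0.2, 0.5]
opening: 0.0006
grasp_force: 0.0
```

>>> step_arm(plan=[{"slide": [0,0,0.0005],"rot": [0,0,0],"claw": 0.0},{"slide": [0,0,0.001],"rot": [0,0,0],"claw": 0.0},{"slide": [0,0,0.0015],"rot": [0,0,0],"claw": 0.0},{"slide": [0,0,0.002],"rot": [0,0,0],"claw": 0.0},{"slide": [0,0,0.002],"rot": [0,0,0],"claw": 0.0}])

```text
time: 32.37
tcp_pos: [0.4496, 0.2184, 0.0456]
ee_rot: [180.0, 0.0, 1.8]
force: [0.4, 0.8, 0.2]
opening: 0.0004
grasp_force: 0.0
```

>>> step_arm(plan=[{"slide": [0,0,0.0005],"rot": [0,0,0],"claw": 0.0},{"slide": [0,0,0.001],"rot": [0,0,0],"claw": 0.0},{"slide": [0,0,0.0015],"rot": [0,0,0],"claw": 0.0},{"slide": [0,0,0.002],"rot": [0,0,0],"claw": 0.0},{"slide": [0,0,0.002],"rot": [0,0,0],"claw": 0.0}])

```text
time: 32.78
tcp_pos: [0.4496, 0.2184, 0.0436]
ee_rot: [180.0, 0.0, 1.8]
force: [-0.2, -0.6, 0.7]
opening: 0.0005
grasp_force: 0.0
```

>>> step_arm(plan=[{"slide": [0,0,0.0005],"rot": [0,0,0],"claw": 0.0},{"slide": [0,0,0.001],"rot": [0,0,0],"claw": 0.0},{"slide": [0,0,0.0015],"rot": [0,0,0],"claw": 0.0},{"slide": [0,0,0.002],"rot": [0,0,0],"claw": 0.0},{"slide": [0,0,0.002],"rot": [0,0,0],"claw": 0.0}])

```text
time: 33.2
tcp_pos: [0.4496, 0.2184, 0.0416]
ee_rot: [180.0, 0.0, 1.8]
force: [0.0, 0.1, 0.7]
opening: 0.0003
grasp_force: 0.0
```

```bash
python3 - <<'E'
from h import *
c,E=cam('wrist');o=robot.get_obs();print(o['tcp_pos'].round(4),o['force'].round(1),o['tau'].round(1),o['time'])
im=robot.capture('wrist');save('w15',im)
g=cv2.cvtColor(im,cv2.COLOR_RGB2GRAY);print(str(g[194:246:2,290:354:2].tolist()).replace('], [','\n'))
# key in w14 from cached image: circle sizes
i=cv2.imread('pics/w14.png',0);
for r in range(188,214,2): 
  x=np.nonzero(i[r,300:345]<80)[0]; y=np.nonzero(i[r,290:350]<200)[0]; print(r,x.min()+300 if len(x) else 0,x.max()+300 if len(x) else 0,y.min()+290 if len(y) else 0,y.max()+290 if len(y) else 0)
E
```

```text
[0.4496 0.2184 0.0416] [0.  0.1 0.7] [ -0.  -42.9 -58.9  -0.   -0.1  -0. ] 33.2
[[234, 233, 236, 235, 233, 236, 233, 236, 233, 236, 235, 234, 234, 233, 233, 234, 236, 235, 236, 236, 236, 235, 234, 236, 234, 235, 235, 237, 236, 235, 235, 234
236, 236, 234, 234, 235, 237, 235, 234, 235, 236, 235, 235, 236, 240, 247, 234, 246, 242, 243, 242, 239, 237, 235, 233, 237, 233, 236, 234, 235, 234, 236, 235
235, 237, 235, 234, 237, 235, 234, 236, 235, 237, 242, 233, 217, 134, 47, 56, 54, 81, 84, 118, 158, 239, 241, 236, 235, 234, 235, 234, 234, 234, 235, 234
235, 234, 236, 234, 235, 234, 235, 235, 243, 218, 127, 54, 65, 68, 78, 73, 76, 69, 70, 72, 65, 54, 154, 235, 240, 234, 234, 235, 234, 235, 236, 236
235, 233, 234, 236, 234, 236, 236, 245, 152, 55, 66, 75, 107, 151, 174, 179, 173, 170, 159, 155, 137, 71, 65, 51, 194, 242, 233, 232, 233, 235, 235, 234
234, 235, 234, 234, 233, 234, 245, 155, 56, 119, 141, 169, 168, 157, 152, 152, 158, 154, 159, 156, 159, 169, 129, 77, 62, 108, 243, 234, 234, 235, 234, 236
232, 234, 235, 234, 234, 236, 124, 60, 135, 160, 155, 154, 150, 154, 155, 158, 150, 154, 
[... 2391 characters left out ...]
118, 100, 104, 100, 103, 98, 100, 102, 99, 100, 98, 104, 51, 12, 22, 101, 102, 103, 101, 102, 102, 102, 96, 101, 104, 100, 98, 132, 146
150, 148, 155, 95, 102, 104, 103, 101, 99, 102, 103, 102, 103, 101, 108, 47, 22, 13, 92, 97, 101, 102, 103, 103, 99, 105, 101, 102, 101, 100, 107, 151
150, 153, 132, 101, 102, 102, 100, 103, 99, 102, 101, 106, 100, 98, 105, 39, 27, 23, 77, 102, 102, 103, 102, 105, 98, 100, 101, 102, 101, 100, 100, 143]]
188 336 336 304 336
190 318 337 303 337
192 313 327 302 338
194 311 330 301 339
196 310 330 301 339
198 309 331 301 340
200 309 332 301 340
202 309 332 301 340
204 309 331 301 339
206 310 331 302 339
208 310 330 303 338
210 312 329 303 336
212 314 327 298 338
```

>>> step_arm(plan=[{"slide": [-0.001,0,0.0005],"rot": [0,0,0],"claw": 0.0},{"slide": [-0.001,0,0.001],"rot": [0,0,0],"claw": 0.0},{"slide": [-0.001,0,0.0015],"rot": [0,0,0],"claw": 0.0},{"slide": [-0.001,0,0.002],"rot": [0,0,0],"claw": 0.0},{"slide": [-0.001,0,0.002],"rot": [0,0,0],"claw": 0.0}])

```text
time: 33.67
tcp_pos: [0.4486, 0.2184, 0.0396]
ee_rot: [180.0, 0.0, 1.8]
force: [0.7, 0.5, -0.6]
opening: 0.0004
grasp_force: 0.0
```

>>> step_arm(plan=[{"slide": [0,0,0.0004],"rot": [0,0,0],"claw": 0.0},{"slide": [0,0,0.0008],"rot": [0,0,0],"claw": 0.0},{"slide": [0,0,0.0012],"rot": [0,0,0],"claw": 0.0},{"slide": [0,0,0.0015],"rot": [0,0,0],"claw": 0.0},{"slide": [0,0,0.0015],"rot": [0,0,0],"claw": 0.0}])

```text
time: 34.08
tcp_pos: [0.4486, 0.2184, 0.0381]
ee_rot: [180.0, 0.0, 1.8]
force: [-0.5, 0.4, 0.9]
opening: 0.0004
grasp_force: 0.0
```

>>> step_arm(plan=[{"slide": [0,0,0.0003],"rot": [0,0,0],"claw": 0.0},{"slide": [0,0,0.0006],"rot": [0,0,0],"claw": 0.0},{"slide": [0,0,0.0009],"rot": [0,0,0],"claw": 0.0},{"slide": [0,0,0.0012],"rot": [0,0,0],"claw": 0.0},{"slide": [0,0,0.0012],"rot": [0,0,0],"claw": 0.0}])

```text
time: 34.5
tcp_pos: [0.4486, 0.2184, 0.037]
ee_rot: [-180.0, 0.0, 1.8]
force: [0.8, 1.1, -0.2]
opening: 0.0008
grasp_force: 0.0
```

```bash
python3 - <<'E'
from h import *
c,E=cam('wrist');o=robot.get_obs();print(o['tcp_pos'].round(4),o['force'].round(1),o['moment'].round(2),o['time'])
im=robot.capture('wrist');save('w16',im)
g=cv2.cvtColor(im,cv2.COLOR_RGB2GRAY);print(str(g[200:240:2,290:354:2].tolist()).replace('], [','\n'))
print('tip',proj(c,E,o['tcp_pos']+[0.0075,0,0]))
# triangulate key with top camera and side camera initial pics plus wrist w14
top=cv2.imread('pics/top0.png',0);print(top[194:212,214:230]);
t2=cv2.imread('pics/top0.png',0);print(str(t2[232:256,210:236].tolist()).replace('], [','\n'))
ct,Et=cam('top');print([proj(ct,Et,[.449,.2184,z]).round(1).tolist() for z in(.036,.058)])
cs,Es=cam('side');print([proj(cs,Es,[.449,.2184,z]).round(1).tolist() for z in(.036,.058)])
s=cv2.imread('pics/side0.png',0);print(str(s[146:168,232:264].tolist()).replace('], [','\n'))
E
```

```text
[0.4486 0.2184 0.037 ] [ 0.8  1.1 -0.2] [-0.03  0.01  0.  ] 34.5
[[235, 234, 235, 234, 235, 237, 234, 236, 240, 234, 150, 74, 57, 68, 76, 71, 72, 69, 71, 68, 64, 80, 209, 243, 238, 236, 236, 233, 235, 234, 234, 234
235, 235, 234, 235, 235, 236, 237, 244, 185, 56, 68, 76, 100, 131, 158, 160, 158, 149, 146, 136, 124, 66, 68, 74, 208, 241, 234, 233, 233, 235, 234, 233
236, 234, 234, 234, 236, 235, 244, 155, 59, 97, 122, 152, 177, 162, 157, 157, 156, 158, 163, 161, 168, 167, 123, 72, 61, 107, 241, 234, 232, 233, 234, 234
234, 235, 232, 235, 235, 247, 154, 60, 128, 157, 157, 155, 156, 156, 152, 156, 153, 155, 153, 154, 152, 156, 159, 162, 109, 65, 139, 241, 237, 233, 234, 233
235, 234, 234, 234, 239, 109, 61, 129, 161, 151, 157, 153, 156, 155, 154, 155, 151, 153, 155, 152, 152, 152, 153, 151, 156, 142, 55, 195, 239, 233, 234, 235
235, 235, 235, 237, 229, 60, 140, 154, 153, 151, 151, 155, 154, 154, 159, 155, 152, 156, 153, 148, 150, 152, 153, 152, 152, 150, 135, 51, 209, 237, 232, 233
235, 234, 236, 247, 87, 149, 154, 153, 151, 153, 151, 154, 153, 161, 144, 133, 136, 148, 159, 161, 155, 15
[... 8967 characters left out ...]
30, 123, 113, 106, 111, 146, 209, 239, 243, 243, 243, 243, 243
135, 142, 160, 195, 225, 238, 242, 243, 241, 231, 188, 134, 104, 101, 104, 106, 106, 105, 105, 106, 104, 105, 120, 150, 196, 230, 241, 243, 242, 242, 243, 243
130, 137, 145, 168, 206, 230, 239, 242, 242, 239, 223, 179, 131, 110, 105, 102, 100, 101, 108, 122, 135, 150, 175, 211, 231, 240, 242, 243, 243, 242, 243, 243
119, 132, 137, 149, 177, 214, 233, 240, 243, 243, 239, 223, 186, 163, 154, 149, 147, 147, 159, 183, 203, 217, 227, 237, 241, 242, 243, 243, 242, 242, 242, 242
104, 122, 134, 140, 155, 187, 221, 236, 241, 243, 243, 239, 230, 222, 220, 216, 216, 216, 221, 231, 238, 240, 241, 242, 243, 243, 242, 242, 242, 241, 241, 239]]
```

>>> step_arm(plan=[{"slide": [0,0,0.0004],"rot": [0,0,0],"claw": 0.0},{"slide": [0,0,0.0008],"rot": [0,0,0],"claw": 0.0},{"slide": [0,0,0.0012],"rot": [0,0,0],"claw": 0.0},{"slide": [0,0,0.0015],"rot": [0,0,0],"claw": 0.0},{"slide": [0,0,0.0015],"rot": [0,0,0],"claw": 0.0}])

```text
time: 34.97
tcp_pos: [0.4486, 0.2184, 0.0354]
ee_rot: [180.0, 0.0, 1.8]
force: [0.8, -0.3, -0.1]
opening: 0.0006
grasp_force: 0.0
```

>>> step_arm(plan=[{"slide": [0,0,0.0004],"rot": [0,0,0],"claw": 0.0},{"slide": [0,0,0.0008],"rot": [0,0,0],"claw": 0.0},{"slide": [0,0,0.0012],"rot": [0,0,0],"claw": 0.0},{"slide": [0,0,0.0015],"rot": [0,0,0],"claw": 0.0},{"slide": [0,0,0.0015],"rot": [0,0,0],"claw": 0.0}])

```text
time: 35.38
tcp_pos: [0.4486, 0.2184, 0.0339]
ee_rot: [180.0, 0.0, 1.8]
force: [-0.9, -0.1, -0.2]
opening: 0.0003
grasp_force: 0.0
```

```bash
python3 - <<'E'
from h import *
o=robot.get_obs();print(o['tcp_pos'].round(4),o['force'].round(1),o['joint_pos'].round(1))
for n in ['side','top']:
  a=cv2.imread('pics/%s0.png'%n)[:,:,::-1].astype(int);b=robot.capture(n);c,E=cam(n)
  p=o['tcp_pos'];print(n,'tcp',proj(c,E,p).round(1),'tip+20mm',proj(c,E,p+[0,0,.02]).round(1),'key',proj(c,E,[.451,.2184,.058]).round(1))
  d=np.abs(a-b).sum(2)
  u,v=proj(c,E,p).round().astype(int)
  g=cv2.cvtColor(b,cv2.COLOR_RGB2GRAY)
  r0,c0=v-26,u-24;print(r0,c0)
  for r in range(r0,r0+40): print(r,''.join('#' if x>90 else '.' for x in d[r,c0:c0+50]),' '.join('%3d'%x for x in g[r,c0+4:c0+46:2]))
E
```

```text
[0.4486 0.2184 0.0339] [-0.9 -0.1 -0.2] [ 23.  -10.6 114.4   0.   76.2 111.2]
side tcp [248.7 163.4] tip+20mm [247.7 156.8] key [248.4 155.2]
137 225
137 ...........##########........###.##########....... 113 116 130 147 139 123 121 140 140 141 140 140 140 140 141 141 141 140 145 165 214
138 ...........###########.....##.##..#########....... 125 149 176 194 142 107 103 138 141 141 141 141 141 141 141 141 140 149 168 188 217
139 ...........###########......##......####.......... 167 207 223 224 146 104 103 139 141 141 141 141 141 138 140 145 139 162 194 210 218
140 ...........#############....##.................... 217 233 230 220 148 119 119 140 141 141 140 141 140 130 133 157 144 162 197 212 218
141 ............############.......................... 230 227 215 189 144 133 131 141 141 140 140 136 136 126 120 165 158 155 174 189 206
142 .............############......................... 218 200 183 169 144 140 137 141 140 140 140 133 131 130 102 156 171 163 154 157 176
143 ..............#..#########........................ 186 175 172 169 150 143 144 139 140 139 139 131 125 136  94 1
[... 9540 characters left out ...]
9  56
252 ##################################################  56  49  63  85  87  88 103 106 105 108 107  78  40  46  44  54  77  95  64  44  50
253 ##################################################  50  68 103  95  79  83 105 107 103 109 109  81  50  46  47  42  81 106  81  53  48
254 #####################################......#######  75 105 124 115 108 104 105 106 106 107 111  92  50  50  40  45  65  86  74  55  57
255 ####################################.......##..... 127 130 145 138 132 122 107 106 106 105 108  98  51  49  47  47  55  65  69  56  62
256 ###################.........#..##..........#####.. 165 145 146 142 133 118 101 104 105 109 103 100  51  51  44  47  44  63  59  59  64
```

>>> step_arm(plan=[{"slide": [0,0,0.0004],"rot": [0,0,0],"claw": 0.0},{"slide": [0,0,0.0008],"rot": [0,0,0],"claw": 0.0},{"slide": [0,0,0.0012],"rot": [0,0,0],"claw": 0.0},{"slide": [0,0,0.0015],"rot": [0,0,0],"claw": 0.0},{"slide": [0,0,0.0015],"rot": [0,0,0],"claw": 0.0}])

```text
time: 35.9
tcp_pos: [0.4487, 0.2184, 0.0325]
ee_rot: [-180.0, 0.0, 1.8]
force: [-0.1, 0.6, -0.3]
opening: 0.0004
grasp_force: 0.0
```

>>> step_arm(plan=[{"slide": [0,0,0.0004],"rot": [0,0,0],"claw": 0.0},{"slide": [0,0,0.0008],"rot": [0,0,0],"claw": 0.0},{"slide": [0,0,0.0012],"rot": [0,0,0],"claw": 0.0},{"slide": [0,0,0.0015],"rot": [0,0,0],"claw": 0.0},{"slide": [0,0,0.0015],"rot": [0,0,0],"claw": 0.0}])

```text
time: 36.32
tcp_pos: [0.4487, 0.2184, 0.0311]
ee_rot: [-180.0, -0.0, 1.8]
force: [-0.6, 0.4, 1.7]
opening: 0.0005
grasp_force: 1.0
```

>>> step_arm(plan=[{"slide": [0,0,0.0005],"rot": [0,0,0],"claw": 0.0},{"slide": [0,0,0.001],"rot": [0,0,0],"claw": 0.0},{"slide": [0,0,0.0015],"rot": [0,0,0],"claw": 0.0},{"slide": [0,0,0.002],"rot": [0,0,0],"claw": 0.0},{"slide": [0,0,0.002],"rot": [0,0,0],"claw": 0.0}])

```text
time: 36.73
tcp_pos: [0.4487, 0.2184, 0.029]
ee_rot: [-180.0, -0.0, 1.8]
force: [-0.7, -0.3, 3.8]
opening: 0.0004
grasp_force: 1.6
```

>>> step_arm(plan=[{"slide": [0,0,0.0005],"rot": [0,0,0],"claw": 0.0},{"slide": [0,0,0.001],"rot": [0,0,0],"claw": 0.0},{"slide": [0,0,0.0015],"rot": [0,0,0],"claw": 0.0},{"slide": [0,0,0.002],"rot": [0,0,0],"claw": 0.0},{"slide": [0,0,0.002],"rot": [0,0,0],"claw": 0.0}])

```text
time: 37.15
tcp_pos: [0.4487, 0.2184, 0.027]
ee_rot: [-180.0, -0.0, 1.8]
force: [-1.2, -1.4, 4.2]
opening: 0.0007
grasp_force: 2.1
```

>>> step_arm(plan=[{"slide": [0,0,0.0004],"rot": [0,0,0],"claw": 0.0},{"slide": [0,0,0.0008],"rot": [0,0,0],"claw": 0.0},{"slide": [0,0,0.0012],"rot": [0,0,0],"claw": 0.0},{"slide": [0,0,0.0015],"rot": [0,0,0],"claw": 0.0},{"slide": [0,0,0.0015],"rot": [0,0,0],"claw": 0.0}])

```text
time: 37.57
tcp_pos: [0.4488, 0.2184, 0.026]
ee_rot: [-180.0, -0.0, 1.8]
force: [-2.9, -0.9, 9.6]
opening: 0.0004
grasp_force: 5.2
```

>>> step_arm(plan=[{"slide": [0,0,0.0003],"rot": [0,0,0],"claw": 0.0},{"slide": [0,0,0.0006],"rot": [0,0,0],"claw": 0.0},{"slide": [0,0,0.0008],"rot": [0,0,0],"claw": 0.0},{"slide": [0,0,0.001],"rot": [0,0,0],"claw": 0.0},{"slide": [0,0,0.001],"rot": [0,0,0],"claw": 0.0}])

```text
time: 37.98
tcp_pos: [0.4489, 0.2185, 0.0259]
ee_rot: [-180.0, -0.0, 1.8]
force: [-7.5, -4.5, 20.5]
opening: 0.0007
grasp_force: 10.3
```

>>> step_arm(plan=[{"slide": [0,0,-0.003],"rot": [0,0,0],"claw": 0.0},{"slide": [0,0,-0.006],"rot": [0,0,0],"claw": 0.0},{"slide": [0,0,-0.012],"rot": [0,0,0],"claw": 0.0},{"slide": [0,0,-0.025],"rot": [0,0,0],"claw": 0.0},{"slide": [0,0,-0.045],"rot": [0,0,0],"claw": 0.0}])

```text
time: 38.4
tcp_pos: [0.4478, 0.218, 0.069]
ee_rot: [179.9, 0.2, 1.8]
force: [0.2, -0.2, -0.4]
opening: 0.0006
grasp_force: 0.0
```

>>> step_arm(plan=[{"slide": [0,0,-0.04],"rot": [0,0,0],"claw": 0.0},{"slide": [0,0,-0.08],"rot": [0,0,0],"claw": 0.0},{"slide": [0,0,-0.12],"rot": [0,0,0],"claw": 0.0},{"slide": [0,0,-0.15],"rot": [0,0,0],"claw": 0.0},{"slide": [0,0,-0.17],"rot": [0,0,0],"claw": 0.0}])

```text
time: 38.82
tcp_pos: [0.4489, 0.2185, 0.2442]
ee_rot: [-179.9, -0.2, 1.8]
force: [1.1, 0.2, -0.2]
opening: 0.0004
grasp_force: 0.0
```

>>> step_arm(plan=[{"slide": [0,0,0],"rot": [0,0,0],"claw": 0.0},{"slide": [0,0,0],"rot": [0,0,0],"claw": 0.0},{"slide": [0,0,0],"rot": [0,0,0],"claw": 0.0},{"slide": [0,0,0],"rot": [0,0,0],"claw": 0.0},{"slide": [0,0,0],"rot": [0,0,0],"claw": 0.0}])

```text
time: 39.23
tcp_pos: [0.4483, 0.2182, 0.2384]
ee_rot: [180.0, 0.1, 1.8]
force: [0.4, 0.0, 0.7]
opening: 0.0006
grasp_force: 0.0
```

```bash
python3 - <<'E'
from h import *
o=robot.get_obs();print(o['tcp_pos'].round(4),o['force'].round(1),o['time'])
a=cv2.imread('pics/side0.png')[:,:,::-1].astype(int);b=robot.capture('side')
print(cv2.cvtColor(b,cv2.COLOR_RGB2GRAY)[150:162,242:256])
for t in ['weight_20','tongs','tray','jar_a','beaker']:
  for d in robot.outline_of(t,'side')[:6]: print(t,round(d['conf'],2),np.round(d['bbox'],0))
c,E=cam('side')
for k,x,y in [('200',.575,.285),('20',.528,.285)]:
  m=model(c,E,k,x,y,.072);yy,xx=np.nonzero(m);print(k,xx.min(),yy.min(),xx.max(),yy.max())
robot.capture('wrist')
c,E=cam('wrist')
for d in robot.outline_of('weight_20','wrist')[:4]: print('w',round(d['conf'],2),np.round(d['bbox'],0))
for k,x,y in [('200',.573,.285),('20',.526,.285)]:
  m=model(c,E,k,x,y,.072);yy,xx=np.nonzero(m);print(k,xx.min(),yy.min(),xx.max(),yy.max())
E
```

```text
[0.4483 0.2182 0.2384] [0.4 0.  0.7] 39.2333
[[169 169 167 168 168 168 169 168 171 189 219 235 238 223]
 [168 168 168 169 168 169 170 172 175 187 215 233 240 238]
 [168 168 170 170 165 163 168 178 188 204 224 236 241 242]
 [172 174 177 172 153 141 146 159 175 196 222 237 242 243]
 [194 198 195 168 125 101  98 106 119 142 179 222 239 242]
 [224 222 205 151  92  62  55  55  62  78 117 175 223 235]
 [236 226 188 122  63  45  43  42  44  46  69 124 179 216]
 [234 209 152  90  47  40  42  44  41  39  48  95 148 182]
 [222 182 130  77  40  37  38  40  37  37  46  89 138 165]
 [206 168 131  89  55  40  38  40  41  52  76 108 143 161]
 [190 161 143 119  93  76  74  73  77  94 117 137 153 154]
 [180 152 153 147 132 122 120 121 121 130 145 153 150 136]]
weight_20 0.97 [286. 346. 302. 374.]
weight_20 0.7 [285. 114. 290. 133.]
weight_20 0.64 [323. 279. 332. 299.]
weight_20 0.61 [379. 369. 394. 398.]
weight_20 0.51 [327. 305. 337. 322.]
weight_20 0.44 [247. 158. 253. 162.]
tongs 0.77 [340. 116. 355. 163.]
tongs 0.73 [296. 163. 317. 204.]
tongs 0.59 [394. 194. 428. 256.]
tray 0.67 [288. 256. 384. 377.]
jar_a 0.97 [225. 231. 251. 260.]
jar_a 0.7 [376. 190. 399. 224.]
beaker 0.68 [220. 197. 246. 235.]
200 282 111 292 131
20 267 124 273 133
w 0.95 [613. 152. 640. 167.]
w 0.78 [254.  54. 281.  87.]
200 252 57 281 87
20 262 110 276 123
```

```bash
python3 - <<'E'
from h import *
a=cv2.imread('pics/side0.png',0).astype(int);b=cv2.cvtColor(robot.capture('side'),cv2.COLOR_RGB2GRAY).astype(int)
print((b-a)[112:142,260:296:2])
for d in robot.outline_of('weight_20','side')[:9]: print(round(d['conf'],2),np.round(d['bbox'],0))
E
```

```text
[[  -3   -1   -2   -1   -1   -1   -2    0   -4   -1    0    0   38   73
    71   34   -2   -1]
 [  -1   -2   -2   -2   -1   -1   -1   -1   -2   -1   -1    1   56   94
    89   46    0   -2]
 [  -1   -1   -2   -1   -1   -2   -2    0   -2   -1   -1    3   48   77
    62   34   -1   -2]
 [  -1    0    0   -3   -1   -1    0   -2   -2   -1   -3   -1   13    7
   -17    1   -6   -1]
 [  -1    0   -2    0    0    1    0   -1    0   -1   -1  -13  -37  -85
   -97  -34   -9    0]
 [  -1    0   -2   -2    0    1   -2   -1   -1   -3   -3  -33  -81 -109
   -98  -42   -8    0]
 [  -1   -2   -2   -2   -2   -3   -4   -1   -2   -1   -4  -30  -92  -83
   -60  -40  -16    0]
 [  -2   -1    0    0   -1   -1   -2   -2   -2   -3   -3  -29  -94  -59
   -41  -54  -30    0]
 [  -1   -2   -1    1   -2   -2   -2   -4   -3   -1   -1  -26  -95  -58
   -53  -83  -48   -1]
 [  -3   -2   -3   -2   -2   -3   -2   -3   -2   -2   -2  -21 -100  -83
   -85 -101  -57   -1]
 [  -2   -3   -2   -2   -3   -2   -2   -2   -3   -2   -3  -18 -102 -102
  -101 -104  -58   -2]
 [  -2   -4   -1   -3   -2   -2   -2   -2   -3   -2   -
[... 1211 characters left out ...]
   -2   -2   -2   -3   -2   -3   -3   -2
    -3   -2   -2   -3]
 [  -2   -2   -2   -3   -2   -1   -2   -2   -2   -1   -2   -2   -2   -2
    -3   -3   -3   -2]
 [  -3   -3   -2   -3   -2   -2   -1   -2   -3   -2   -2   -3   -4   -2
    -2   -3   -2   -2]
 [  -2   -3   -3   -2   -2   -2   -2   -1   -2   -3   -2   -2   -2   -2
    -2   -2   -3   -3]
 [  -1   -2   -2   -3   -2   -2   -2   -3   -2   -3   -2   -2   -2   -3
    -3   -4   -4   -2]
 [  -3   -2   -4   -3   -2   -2   -3   -3   -3   -3   -2   -3   -1   -2
    -3   -4   -2   -3]]
0.82 [375. 373. 394. 399.]
0.62 [284. 113. 292. 134.]
0.61 [287. 347. 305. 374.]
0.6 [329. 305. 339. 323.]
0.51 [325. 276. 335. 298.]
0.49 [267. 124. 273. 134.]
```

Both weights are upright on the pan, the key is back up and the tongs are in their stand, so I am handing in.

```bash
python3 -c "
from plant import robot
print(robot.finish_job())"
```

```text
the job is handed in; nothing more can be done
None
```

The job is done and handed in at about 40 s: the tallest and shortest weights stand upright on the pan, the tongs are back upright in their stand, and the key was pressed to its stop (about 6 mm) and came back up.

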